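# Restock a dosing station from the blue-lidded refill box

## Robot

A 6-joint arm with a two-finger parallel gripper is mounted at the origin on the work surface. World frame = base frame: x ahead of the robot, y to its left, z up, the work surface at z = 0. Lengths are in m, angles in rad, forces in N, time in s.
With the tool pointing down it reaches from about 0.225 to 0.725 m from the base axis. Payload 3.1 kg.
Tool frame: the origin (TCP) lies midway between the tips of the shut fingers; the grasp point (between the pads) lies 19 mm behind it; z points along the fingers, y is the direction in which the jaws open and shut (so a half turn about z gives the same grasp; the last joint's range is limited). The gripper opens to 85 mm and grips with 20 to 120 N. Pads are 22 mm wide; open, the fingers measure 114 mm over their backs; the gripper's body (76 mm by 85 mm) begins 54 mm behind the grasp point. The pads swing forward as they close: fully open they stand 13 mm farther back than shut.
Start: joints at [1.087, 0.048, 0.099, 1.622, 0, 1.443], TCP at [0.183, 0.492, 0.231] pointing down, gripper open.
Joint ranges: [-2.91, 2.91], [-0.99, 1.94], [-1.21, 1.42], [-2.12, 2.29], [-1.49, 1.47], [-3.14, 3.14]. Speed limits (rad/s): [2.79, 2.79, 3.14, 3.14, 3.14, 3.14].

## Interface

Orientations are given as [roll, pitch, yaw] about the fixed x, y, z axes, in that order (R = Rz(yaw) Ry(pitch) Rx(roll)).
In Python, from bench import sense, get_image, close_job gives the robot as it stands.
- The arm moves only by the tool move_arm, never from a script. Its argument "plan" is text: rows parted by semicolons, each of 7 numbers parted by spaces: the turn, a rotation vector about the tool's x, y, z in units of 8 degrees (1.0 is 8 degrees), then the shift along the tool's x, y, z in units of 30 mm (1.0 is 30 mm), then the opening, from -1 (shut) to 1 (fully open). In form: wx wy wz dx dy dz grip; .... A call has 1 to 12 rows; each row is the pose to reach, as a shift and turn from the pose measured when the call began, along the tool's axes at that moment; what a row does not reach only later rows make up. A row lasts 1/8 s, in which the tool goes at most 62.5 mm and 10.7 degrees, less where a joint would pass 70% of its speed; a pose out of reach is approached as far as the arm can. A call with a gripper value outside its range is refused whole. The fingers move at their own pace and stop on an object; the grip force is fixed at half the most. Time passes only in rows, so rows that repeat a pose let the fingers close. It gives the time, the measured TCP pose, the force and the opening at its end, in the units of the state.
- sense(): the state, without advancing time (a new reading comes with each control period).
- get_image(name): name is "side" or "top" or "wrist"; returns a dict with "image" (400x640x3 uint8, red, green, blue), "intrinsics" (3x3 intrinsics, pixels), "distortion" ([k1, k2, p1, p2, k3] as OpenCV has them; the pictures are not rectified), "position" and "attitude" of the camera in the world; the wrist camera has in their place "hand_eye" (4x4, takes a point from camera to tool coordinates, whose origin is the TCP and whose axes are the flange's). Camera axes: x right, y down, z forward; pixel columns grow to the right and rows downward; lengths in m; the calibration is good to about 2 mm. A picture is of the moment at which its call begins: read the wrist's pose just before it. There is no depth.
- close_job(): hands the job in, once; it reports no verdict.
The state is a dict: "time_s": time; "joint_pos": joint angles; "joint_velocities": joint speeds; "joint_torque": joint torques, N m; "eef_pos": TCP position; "tool_rot": TCP orientation; "ft_force": force on the tool from outside, world axes, zero at the start; "moment": the same for the moment, N m; "width": opening from 0.0 (shut) to 1.0 (fully open).
Only numpy, scipy, OpenCV 4.12 (cv2) and the standard library are available. Lean on these libraries where they do the work, as an engineer would, in place of code of your own. Each camera call takes 0.05 s, during which the arm holds its last target.

## Task

First turn the dosing pump's dial so that its pointer stands at the red zero mark, then clear every empty red-capped bottle out of the grey tray into the white basket. Only then open the blue-lidded box, put every full bottle you find in it into the grey tray side by side, and close the blue lid fully again. Leave the red and yellow lids shut, leave the dial at zero, and do not disturb the other things on the table.

Things in the scene. Friction and masses are not known exactly. Their poses are not given: they have to be found in the camera images.
- pump: dosing pump: flat black unit with blue corners, 140 (x) x 180 (y) x 71 mm tall, fixed. Origin under its centre; four white pump heads on its -x side. On its top a white scale disc, 104 mm across, centred 10 mm towards -x from the unit's centre, with black ticks and one broad red tick, the zero, at the disc's -x edge.
- dial (a joint): pump's dose dial on a vertical axis, rad: 0 = the orange pointer stands at the red zero tick (points to the pump's own -x), growing anticlockwise seen from above, range -2.9 to 2.9, stays where left, light friction (0.05 N m). It is a grey round foot with a finger bar 50 mm long along the pointer, 14 mm thick and 32 mm tall (its top 115 mm, its foot's top 83 mm over the table).
- dial_grip (a point): point on the dial's axis inside the finger bar, 14 mm below the bar's top; this point turns with the dial and its -x axis is the pointer's direction
- tray: grey open dosing tray, fixed, outside 140 (x) x 170 (y) x 25 mm tall, walls and floor 4 mm. Origin under its centre. The empty bottles stand in it at the start.
- basket: loose white slatted basket, outside 105 (x) x 140 (y) x 60 mm tall, walls and floor 4 mm, with 8 mm posts in the inner corners. Origin under its centre.
- box_blue: black box with the BLUE lid, fixed, outside 145 (x) x 130 (y) x 80 mm tall, walls and floor 4 mm. Origin under its centre, 6 mm over the table (it stands on a plank). Holds two or three full bottles standing in a row along its y at 40 mm pitch, near the middle of its depth, caps below the rim; those absent leave gaps.
- lid_blue (a joint): the blue lid's hinge, rad: 0 = shut, grows to 1.9 as it opens. The hinge lies along the box's +x upper edge; the front edge rises and swings towards +x. Stiff: stays where it is left, about 2 N at the knob moves it.
- lid_blue_hinge (a point): middle of the blue lid's hinge line, at the lid's underside; the point turns with the lid. The lid is 145 mm deep (from here along its own -x), 130 wide, 8 mm thick (its own z).
- lid_blue_handle (a point): centre of the white round knob (28 mm across, 16 mm tall head on a 12 mm stem) on the blue lid: 115 mm from the hinge along the lid, 35 mm over the lid's outer face
- lid_red (a joint): hinge of the RED lid of the second, similar box, rad, 0 = shut; leave shut
- lid_yellow (a joint): hinge of the YELLOW lid of the third, similar box, rad, 0 = shut; leave shut
- box_red: black box with the red lid, same sizes as box_blue; origin under its centre
- box_yellow: black box with the yellow lid, same sizes as box_blue; origin under its centre
- full1: full bottle (may be absent), blue with white cap: square-shouldered bottle, body 36 x 36 x 52 mm with a cap 24 mm wide and 18 mm tall on it (70 mm in all). Origin at the centre of its underside, z along the bottle towards the cap. 60 to 125 g.
- full2: full bottle (may be absent), blue with white cap: square-shouldered bottle, body 36 x 36 x 52 mm with a cap 24 mm wide and 18 mm tall on it (70 mm in all). Origin at the centre of its underside, z along the bottle towards the cap. 60 to 125 g.
- full3: full bottle (may be absent), blue with white cap: square-shouldered bottle, body 36 x 36 x 52 mm with a cap 24 mm wide and 18 mm tall on it (70 mm in all). Origin at the centre of its underside, z along the bottle towards the cap. 60 to 125 g.
- empty1: empty bottle (may be absent), ivory with RED cap: square-shouldered bottle, body 36 x 36 x 52 mm with a cap 24 mm wide and 18 mm tall on it (70 mm in all). Origin at the centre of its underside, z along the bottle towards the cap. About 30 g.
- empty2: empty bottle (may be absent), ivory with RED cap: square-shouldered bottle, body 36 x 36 x 52 mm with a cap 24 mm wide and 18 mm tall on it (70 mm in all). Origin at the centre of its underside, z along the bottle towards the cap. About 30 g.
- test_kit: bystander: white and red carton, 45 x 90 x 95 mm tall; origin under its centre
- torch: bystander: yellow torch with black head lying along its x, about 155 mm long, 42 mm high
- adapter: bystander: black power adapter, 75 x 42 x 30 mm high, a grey plug stub on its +x end
- syringe: bystander: white syringe lying along its x, about 135 mm long, 18 mm high

How it is judged:
By the outcome, as a careful person would: the job done as asked, in the order asked, and still so for the second after the job is handed in, with the robot touching nothing.
Of full1, full2, full3 only 2 to 3 are there at a start; the rules pass over those that are not, and their reading is None.
Of empty1, empty2 only 1 to 2 are there at a start; the rules pass over those that are not, and their reading is None.
At some moment in a run one of basket may be knocked a few centimetres aside while the robot is not near it.
Once in a run the grip may slacken for a moment while it holds something.
It also fails if it takes over 210 s, if anything falls off the work surface, if the arm or the gripper's body presses on something with over 40 N, if the wrist force passes 120 N, or if a joint passes its speed limit or range.

## Working session

There is one attempt and no reset: what is moved stays moved. The work goes in short steps, Python scripts to look and compute and a tool call to move; the robot and the scene stay as the last step left them, time stands still between calls to the robot, and variables do not carry over. Pictures are saved under pics/ and viewed, and the job is handed in when it is done.

Besides the shell and the picture viewer there is one more tool, called after ">>>" by a JSON object that holds its "op" and its "data". move_arm: Moves the arm, as the interface text tells. Its arguments: {"type":"object","properties":{"plan":{"type":"string"}},"required":["plan"]}

```bash
mkdir -p pics; ls
cat > h.py <<'E'
import numpy as np, cv2
from bench import sense, get_image
from scipy.spatial.transform import Rotation as R
def save(name,fn):
    d=get_image(name); cv2.imwrite(fn,d["image"][:,:,::-1]); return d
E
python3 - <<'E'
from h import *
s=sense(); print(s)
for n in("side","top","wrist"):
    d=save(n,f"pics/{n}0.png"); print(n,{k:v for k,v in d.items() if k!="image"})
E
```

```text
pics
{'time_s': 0.0, 'joint_pos': array([1.08719547e+00, 4.87652335e-02, 9.75790567e-02, 1.62199458e+00,
       1.00010764e-05, 1.44299566e+00]), 'joint_velocities': array([ 0.00058087, -0.0005359 ,  0.00085182,  0.00043508,  0.00126107,
       -0.00266532]), 'joint_torque': array([ 1.19701544e-03, -3.38781631e+01,  3.20014393e+01,  2.02388875e-02,
       -2.87203818e-05, -1.10821841e-05]), 'eef_pos': array([0.18260016, 0.49156684, 0.23010021]), 'tool_rot': array([-3.13922895e+00, -3.13821988e-04,  2.78579209e+00]), 'ft_force': array([ 0.32439828, -0.41860658,  0.36443173]), 'moment': array([-0.03180905,  0.00684297, -0.0052542 ]), 'width': 0.9993816403099797}
side {'intrinsics': array([[455.25447795,   0.        , 322.36884458],
       [  0.        , 455.25447795, 201.99658759],
       [  0.        ,   0.        ,   1.        ]]), 'distortion': array([-0.09622914,  0.        ,  0.        ,  0.        ,  0.        ]), 'position': array([ 0.20959304, -0.85541616,  0.6978592 ]), 'attitude': array([-2.17726513,  0.0116957 , -0.3610168 ])}
top {'intrinsics': array([[440.32593979,   0.   
[... 246 characters left out ...]
644015,  1.07187306]), 'attitude': array([-2.96834807, -0.02495699, -1.54752549])}
wrist {'intrinsics': array([[278.51528122,   0.        , 319.36722549],
       [  0.        , 278.51528122, 199.10273242],
       [  0.        ,   0.        ,   1.        ]]), 'distortion': array([-0.02489942,  0.        ,  0.        ,  0.        ,  0.        ]), 'hand_eye': array([[ 7.19622877e-04, -9.53805585e-01, -3.00423680e-01,
         7.79071516e-02],
       [ 9.99999401e-01,  9.34168519e-04, -5.70503317e-04,
        -1.40587743e-03],
       [ 8.24795595e-04, -3.00423089e-01,  9.53805686e-01,
        -1.42967543e-01],
       [ 0.00000000e+00,  0.00000000e+00,  0.00000000e+00,
         1.00000000e+00]])}
```

View pics/top0.png

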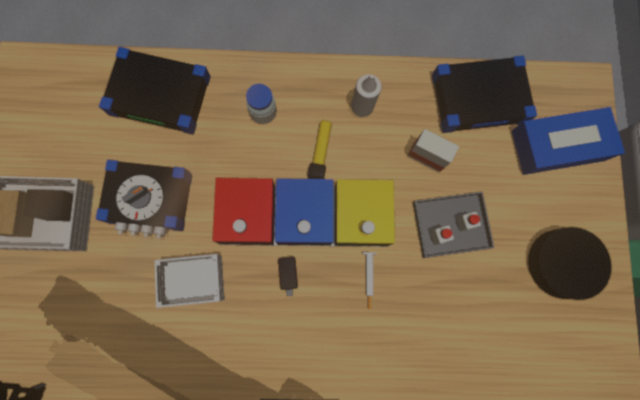

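View pics/side0.png

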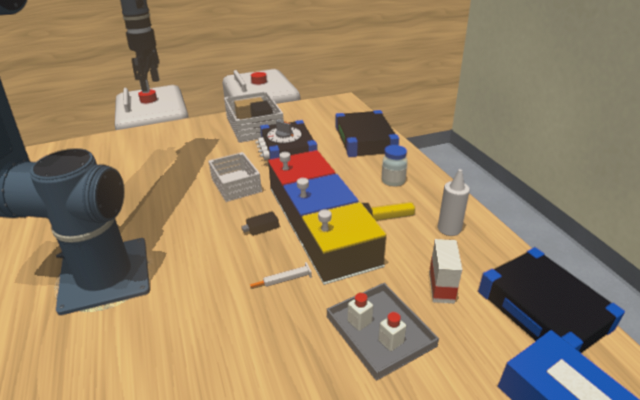

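View pics/wrist0.png

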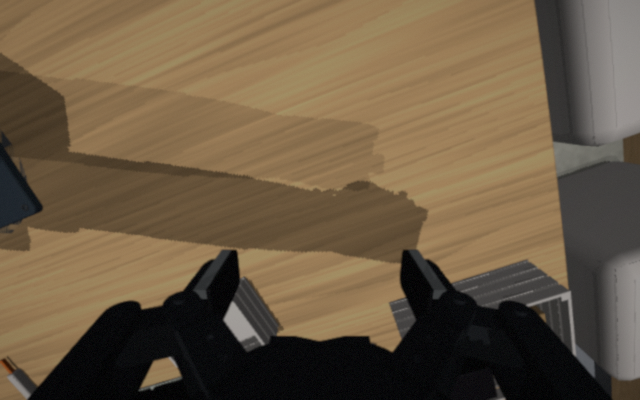

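The top view shows pump at ~(143,197), basket (188,280), lids red/blue/yellow at (243/305/365, 210), and tray (453,225) with two red-capped bottles. Next I'll zoom in for precise corners.

```bash
cat >> h.py <<'E'
def rot(a): return R.from_euler('xyz',a).as_matrix()
def rays(d,px,s=None):
    px=np.array(px,float).reshape(-1,1,2)
    u=cv2.undistortPoints(px,d["intrinsics"],np.array(d["distortion"])).reshape(-1,2)
    v=np.c_[u,np.ones(len(u))]
    if "position" in d: return np.array(d["position"]), v@rot(d["attitude"]).T
    H=d["hand_eye"]; Rt=rot(s["tool_rot"])
    return s["eef_pos"]+Rt@H[:3,3], v@H[:3,:3].T@Rt.T
def on(d,px,z,s=None):
    o,v=rays(d,px,s); return o+v*((z-o[2])/v[:,2])[:,None]
def proj(d,P,s=None):
    P=np.array(P,float).reshape(-1,3)
    if "position" in d: A=rot(d["attitude"]); o=d["position"]
    else:
        H=d["hand_eye"]; Rt=rot(s["tool_rot"]); A=Rt@H[:3,:3]; o=s["eef_pos"]+Rt@H[:3,3]
    return cv2.projectPoints((P-o)@A,np.zeros(3),np.zeros(3),d["intrinsics"],np.array(d["distortion"]))[0].reshape(-1,2)
def crop(d,x0,y0,x1,y1,k,fn): cv2.imwrite(fn,cv2.resize(d["image"][y0:y1,x0:x1,::-1],None,fx=k,fy=k,interpolation=cv2.INTER_CUBIC))
np.set_printoptions(precision=4,suppress=True)
E
python3 - <<'E'
from h import *
d=get_image("top")
crop(d,90,150,230,310,5*0.72*1.0,"pics/c1.png")
crop(d,205,165,405,300,4,"pics/c2.png")
crop(d,405,180,500,265,6,"pics/c3.png")
E
```

```text
(no output)
```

View pics/c1.png

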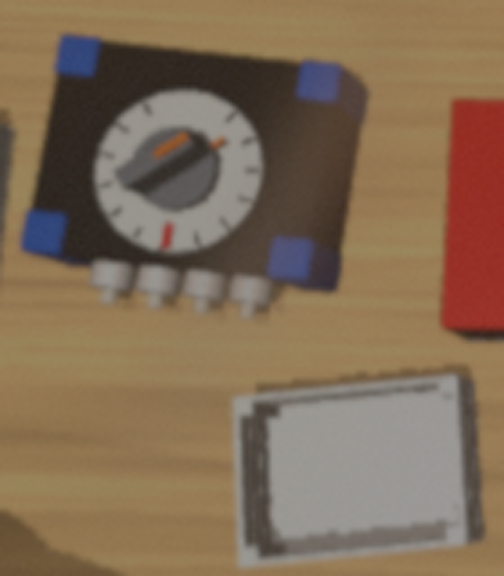

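View pics/c2.png

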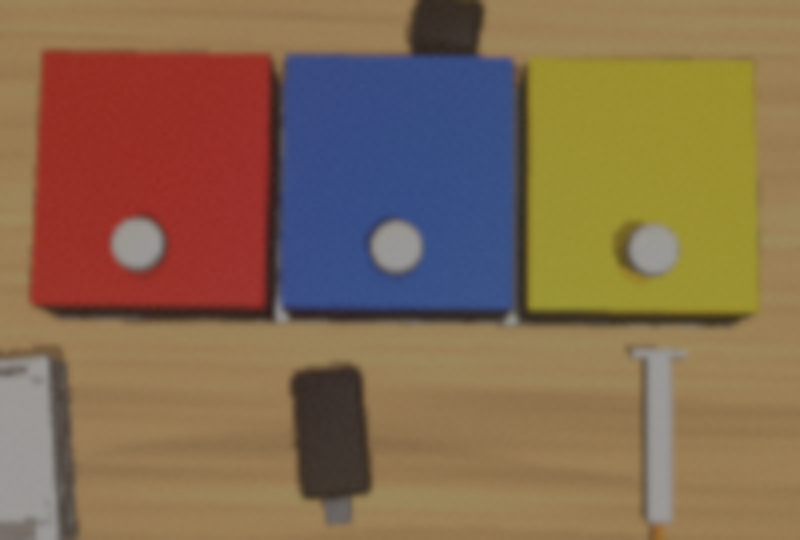

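View pics/c3.png

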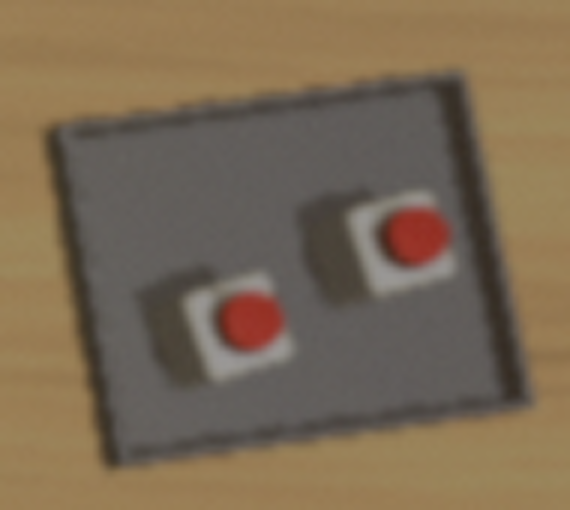

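Pointer (orange at bar and at ~(150,190) in the full image) points up-right; the red zero tick is at (136,216), so the dial is about +2 rad. Now measuring everything.

Run:
```python
from h import *
d=get_image("top"); im=cv2.cvtColor(d["image"],cv2.COLOR_RGB2HSV); 
def c1(x,y,k=3.6,o=(90,150)): return (o[0]+(x+.5)/k-.5,o[1]+(y+.5)/k-.5)
def full(p,k,o): return [c1(*q,k,o) for q in p]
# pump top corners (71mm)
P=on(d,full([(60,36),(338,62),(312,280),(24,250)],3.6,(90,150)),.071);print("pump",P,P.mean(0))
print("sides",[np.linalg.norm(P[i]-P[i-1]) for i in range(4)])
D=on(d,full([(179,171),(167,237)],3.6,(90,150)),.073);print("disc,red",D)
a=D[1]-D[0];print("zero dir deg",np.degrees(np.arctan2(a[1],a[0])),np.linalg.norm(a))
o=on(d,full([(217,143)],3.6,(90,150)),.083);print("ptr tick",o)
o2=on(d,full([(156,153),(187,135),(116,178),(132,192),(205,142)],3.6,(90,150)),.115);print("bar top pts",o2)
# basket rim
B=on(d,full([(233,397),(468,372),(480,540),(240,565)],3.6,(90,150)),.060);print("basket",B,B.mean(0),[np.linalg.norm(B[i]-B[i-1]) for i in range(4)])
for n,c in dict(red=[(42,52),(272,55),(268,306),(33,303)],blue=[(286,56),(514,59),(514,312),(280,311)],yel=[(528,58),(754,60),(757,315),(526,314)]).items():
    L=on(d,full(c,4,(205,165)),.094);print(n,L[:,:2],L.mean(0)[:2],[np.linalg.norm(L[i]-L[i-1]) for i in range(4)])
K=on(d,full([(137,243),(397,246),(652,249)],4,(205,165)),.137);print("knob tops z.137",K)
T=on(d,full([(46,126),(464,74),(533,404),(112,464)],6,(405,180)),.025);print("tray",T,T.mean(0),[np.linalg.norm(T[i]-T[i-1]) for i in range(4)])
C=on(d,full([(250,321),(415,236)],6,(405,180)),.074);print("caps",C)
b1=on(d,full([(183,299),(265,270),(296,354),(215,384)],6,(405,180)),.056);print(b1,b1.mean(0))
b2=on(d,full([(345,211),(432,189),(458,275),(374,298)],6,(405,180)),.056);print(b2,b2.mean(0))
```

```text
pump [[0.6282 0.4647 0.071 ]
 [0.6164 0.2864 0.071 ]
 [0.4747 0.2919 0.071 ]
 [0.489  0.4724 0.071 ]] [0.5521 0.3788 0.071 ]
sides [np.float64(0.13943635117626765), np.float64(0.1786764278044615), np.float64(0.14183013394484092), np.float64(0.18099101264924952)]
disc,red [[0.5417 0.3803 0.073 ]
 [0.4993 0.3838 0.073 ]]
zero dir deg 175.21966368586536 0.042573830564747894
ptr tick [[0.5585 0.3544 0.083 ]]
bar top pts [[0.5448 0.3788 0.115 ]
 [0.5566 0.3613 0.115 ]
 [0.5287 0.4013 0.115 ]
 [0.5204 0.3909 0.115 ]
 [0.5525 0.35   0.115 ]]
basket [[0.4009 0.3385 0.06  ]
 [0.4201 0.193  0.06  ]
 [0.3165 0.1791 0.06  ]
 [0.2984 0.3252 0.06  ]] [0.359  0.2589 0.06  ] [np.float64(0.10339469355019913), np.float64(0.1467715405600937), np.float64(0.10447245566401457), np.float64(0.14719715367804007)]
red [[0.5876 0.2069]
 [0.5897 0.077 ]
 [0.447  0.0734]
 [0.4454 0.2028]] [0.5174 0.14  ] [np.float64(0.14226453818564166), np.float64(0.1299214892457924), np.float64(0.14271777850026518), np.float64(0.12948335789961737)]
blue [[ 0.5893  0.069 ]
 [ 0.5914 -0.0607]
 [ 0.4472 -0.0632]
 [ 0.4444  0.0666
[... 379 characters left out ...]

knob tops z.137 [[ 0.4749  0.1407  0.137 ]
 [ 0.477   0.0025  0.137 ]
 [ 0.479  -0.1341  0.137 ]]
tray [[ 0.5604 -0.2579  0.025 ]
 [ 0.5868 -0.4293  0.025 ]
 [ 0.4529 -0.4514  0.025 ]
 [ 0.4248 -0.2822  0.025 ]] [ 0.5062 -0.3552  0.025 ] [np.float64(0.13774929706091818), np.float64(0.17345191448971686), np.float64(0.13561958205017013), np.float64(0.1715191317119225)]
caps [[ 0.4775 -0.3232  0.074 ]
 [ 0.512  -0.3879  0.074 ]]
[[ 0.4875 -0.303   0.056 ]
 [ 0.4997 -0.3354  0.056 ]
 [ 0.4672 -0.3465  0.056 ]
 [ 0.4547 -0.3147  0.056 ]] [ 0.4773 -0.3249  0.056 ]
[[ 0.5239 -0.3676  0.056 ]
 [ 0.5335 -0.4022  0.056 ]
 [ 0.4998 -0.4111  0.056 ]
 [ 0.4899 -0.3778  0.056 ]] [ 0.5118 -0.3897  0.056 ]
```

```bash
cat >> h.py <<'E'
def rows(*tg):
    """targets: (x,y,z,yaw_deg[,roll,pitch]) tool down -> units from current pose"""
    s=sense(); p=s["eef_pos"]; A=rot(s["tool_rot"])
    for t in tg:
        B=rot([np.pi,t[4] if len(t)>4 else 0,np.radians(t[3])])
        w=R.from_matrix(A.T@B).as_rotvec(); w=np.degrees(w)/8
        q=A.T@(np.array(t[:3])-p)/.03
        print(np.r_[w,q].round(2), "rows>=",np.ceil(np.linalg.norm(q)*30/62.5),np.ceil(np.linalg.norm(w)*8/10.7))
def st():
    s=sense(); print("t",round(s["time_s"],2),"p",s["eef_pos"],"rpy",np.degrees(s["tool_rot"]).round(1),"j",s["joint_pos"].round(3),"F",s["ft_force"].round(1),"w",round(s["width"],3))
E
python3 - <<'E'
from h import *
st(); rows((.4,.42,.22,-120),(.542,.3795,.2,-56))
E
```

```text
t 0.25 p [0.1828 0.4918 0.2307] rpy [-179.9   -0.   159.6] j [ 1.087  0.048  0.098  1.622 -0.     1.443] F [-0.4 -0.4 -0.4] w 0.999
[ -0.01  -0.01 -10.05  -7.62   0.28   0.36] rows>= 4.0 8.0
[ -0.    -0.01 -18.05 -12.53   0.66   1.02] rows>= 7.0 14.0
```

>>> {"op": "move_arm", "data": {"plan": "0 0 -4 -3 0.1 0.1 1; 0 0 -7 -6 0.2 0.2 1; 0 0 -10 -9 0.4 0.4 1; 0 0 -12 -11 0.5 0.7 1; 0 0 -14 -12.5 0.66 1 1; 0 0 -14 -12.5 0.66 1 1; 0 0 -14 -12.5 0.66 1 1; 0 0 -14 -12.5 0.66 1 1; 0 0 -14 -12.5 0.66 1 1; 0 0 -14 -12.5 0.66 1 1; 0 0 -14 -12.5 0.66 1 1; 0 0 -14 -12.5 0.66 1 1"}}

```text
time_s: 1.75
eef_pos: [0.5411, 0.3797, 0.2003]
tool_rot: [3.14, -0.001, -1.544]
ft_force: [0.2, -0.5, -0.7]
width: 0.996
```

Run:
```python
from h import *
st(); rows((.542,.3795,.2,-56),(.542,.3795,.091,-56))
```

```text
t 1.75 p [0.5411 0.3797 0.2003] rpy [179.9  -0.1 -88.5] j [ 0.511  0.414  0.468  1.626 -0.001 -1.087] F [ 0.2 -0.5 -0.7] w 0.996
[ 0.01 -0.01 -4.06  0.01 -0.03  0.01] rows>= 1.0 4.0
[ 0.01 -0.01 -4.06  0.   -0.03  3.64] rows>= 2.0 4.0
```

>>> {"op": "move_arm", "data": {"plan": "0 0 -1.3 0 0 0 1; 0 0 -2.6 0 0 0 1; 0 0 -4 0 -0.03 0 1; 0 0 -4.06 0 -0.03 0 1; 0 0 -4.06 0 -0.03 0 1"}}

```text
time_s: 2.38
eef_pos: [0.5419, 0.3797, 0.2001]
tool_rot: [3.14, -0.0, -0.981]
ft_force: [-0.7, -0.4, 0.1]
width: 1.0
```

Run:
```python
from h import *
st(); s=sense(); d=save("wrist","pics/w1.png")
print(proj(d,[(.542,.3795,.115),(.542,.3795,.083)],s))
```

```text
t 2.38 p [0.5419 0.3797 0.2001] rpy [179.9  -0.  -56.2] j [ 0.51   0.417  0.471  1.627 -0.001 -1.651] F [-0.7 -0.4  0.1] w 1.0
[[316.9186 204.4242]
 [317.1105 193.9789]]
```

View pics/w1.png

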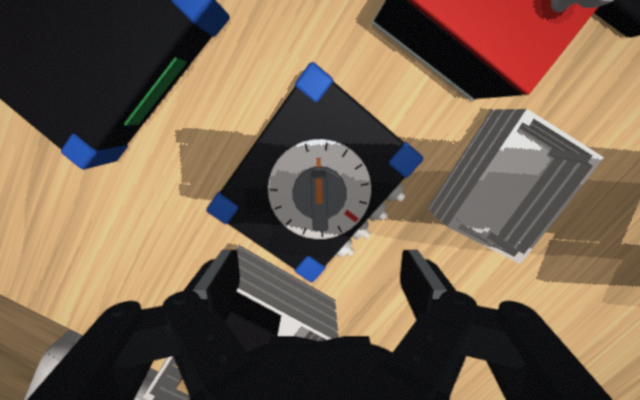

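The bar is vertical in view, centred at (319,200), pointer tick (318,161), zero tick (350,215). The grasp is aligned; I'll measure the exact turn.

Run:
```python
from h import *
s=sense(); d=get_image("wrist"); im=cv2.cvtColor(d["image"],cv2.COLOR_RGB2HSV)
m=((im[...,0]<4)|(im[...,0]>175))&(im[...,1]>130)&(im[...,2]>50); m[:, :335]=0;m[:200]=0;m[230:]=0;m[:,365:]=0
y,x=np.nonzero(m);print("red",x.mean(),y.mean(),len(x)); r=on(d,[(x.mean(),y.mean())],.073,s)[0]
m=(im[...,0]>=4)&(im[...,0]<16)&(im[...,1]>120)&(im[...,2]>80);m[:150]=0;m[215:]=0;m[:,300:]&=True;m[:,:305]=0;m[:,332:]=0
y,x=np.nonzero(m);k=y<172;print("tick",x[k].mean(),y[k].mean(),k.sum(),"bar",x[~k].mean(),y[~k].mean(),(~k).sum())
t=on(d,[(x[k].mean(),y[k].mean())],.08,s)[0];b=on(d,[(x[~k].mean(),y[~k].mean())],.115,s)[0]
# disc centre
g=cv2.cvtColor(d["image"],cv2.COLOR_RGB2GRAY)
m=((g>85)&(im[...,1]<60)).astype(np.uint8);m[:130]=0;m[245:]=0;m[:,:262]=0;m[:,376:]=0
pts=np.argwhere(m)[:,::-1].astype(np.float32);e=cv2.fitEllipse(cv2.convexHull(pts));print(e)
c=on(d,[e[0]],.073,s)[0];print("c",c,"red",r,"tick",t,"bar",b)
an=lambda v:np.degrees(np.arctan2(v[1],v[0]))
print("zero",an(r-c),"ptr",an(t-c),an(t-b), np.linalg.norm(r-c))
```

```text
red 350.7368421052632 215.5438596491228 57
tick 318.14814814814815 162.55555555555554 27 bar 318.56666666666666 190.37333333333333 150
((323.3978576660156, 192.82144165039062), (99.99542999267578, 116.9907455444336), 131.78660583496094)
c [0.5359 0.3774 0.073 ] red [0.4986 0.3819 0.073 ] tick [0.5581 0.3537 0.08  ] bar [0.5479 0.3682 0.115 ]
zero 173.11769124275912 ptr -46.801254625821954 -54.83719791464923 0.03756823054766254
```

>>> {"op": "move_arm", "data": {"plan": "0 0 0 0 0 1.8 0.3; 0 0 0 0 0 3.4 0; 0 0 0 0 0 3.63 -0.2; 0 0 0 0 0 3.63 -0.5; 0 0 0 0 0 3.63 -1; 0 0 0 0 0 3.63 -1; 0 0 0 0 0 3.63 -1; 0 0 0 0 0 3.63 -1"}}

```text
time_s: 3.48
eef_pos: [0.5423, 0.3799, 0.0939]
tool_rot: [-3.141, -0.001, -0.98]
ft_force: [-4.8, -2.1, 4.7]
width: 0.155
```

Run:
```python
from h import *
st(); rows((.542,.3795,.091,177))
```

```text
t 3.48 p [0.5423 0.3799 0.0939] rpy [-180.    -0.   -56.1] j [ 0.51   0.417  0.26   1.414 -0.001 -1.652] F [-4.8 -2.1  4.7] w 0.155
[-0.01  0.   15.86  0.    0.01  0.1 ] rows>= 1.0 12.0
```

>>> {"op": "move_arm", "data": {"plan": "0 0 1.3 0 0 0 -1; 0 0 2.6 0 0 0 -1; 0 0 3.9 0 0 0 -1; 0 0 5.2 0 0 0 -1; 0 0 6.5 0 0 0 -1; 0 0 7.8 0 0 0 -1; 0 0 9.1 0 0 0 -1; 0 0 10.4 0 0 0 -1; 0 0 11.7 0 0 0 -1; 0 0 13 0 0 0 -1; 0 0 14.3 0 0 0 -1; 0 0 15.6 0 0 0 -1"}}

```text
time_s: 4.97
eef_pos: [0.5416, 0.3798, 0.094]
tool_rot: [-3.141, -0.0, 3.12]
ft_force: [-4.5, -0.6, 0.3]
width: 0.146
```

Run:
```python
from h import *
st(); rows((.542,.3795,.094,177))
```

```text
t 4.97 p [0.5416 0.3798 0.094 ] rpy [-180.    -0.   178.8] j [ 0.51   0.417  0.26   1.415 -0.     0.532] F [-4.5 -0.6  0.3] w 0.146
[-0.01 -0.    0.22 -0.01 -0.01 -0.  ] rows>= 1.0 1.0
```

>>> {"op": "move_arm", "data": {"plan": "0 0 0.22 0 0 0 -1; 0 0 0.22 0 0 0 -1; 0 0 0.22 0 0 0 -1; 0 0 0.22 0 0 0 -0.6; 0 0 0.22 0 0 0 -0.3; 0 0 0.22 0 0 -0.5 0; 0 0 0.22 0 0 -2 0; 0 0 0.22 0 0 -3.5 0.5; 0 0 0.22 0 0 -3.5 1; 0 0 0.22 0 0 -3.5 1"}}

```text
time_s: 6.22
eef_pos: [0.5422, 0.3802, 0.2002]
tool_rot: [3.141, 0.002, 3.089]
ft_force: [0.6, 1.0, -0.9]
width: 0.999
```

Run:
```python
from h import *
st(); s=sense(); d=save("wrist","pics/w2.png"); d2=get_image("top"); crop(d2,90,150,230,310,3.6,"pics/c4.png"); crop(d,250,100,400,250,4,"pics/w2c.png")
```

```text
t 6.22 p [0.5422 0.3802 0.2002] rpy [180.    0.1 177. ] j [ 0.511  0.414  0.467  1.623 -0.     0.563] F [ 0.6  1.  -0.9] w 0.999
```

View pics/w2c.png

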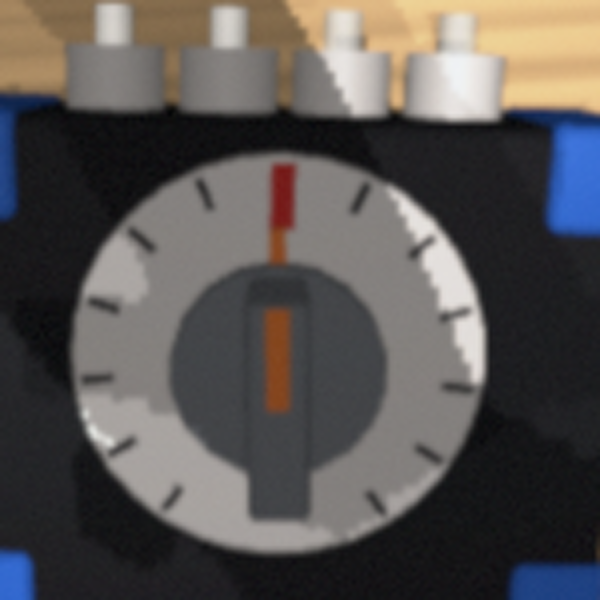

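Pointer is on the red tick but ~2° short of its middle (tip x 278, tick x 283). A small correction is cheap.

>>> {"op": "move_arm", "data": {"plan": "0 0 0 0 0 1.8 0.3; 0 0 0 0 0 3.4 0; 0 0 0 0 0 3.54 -0.2; 0 0 0 0 0 3.54 -1; 0 0 0 0 0 3.54 -1; 0 0 0 0 0 3.54 -1; 0 0 0.15 0 0 3.54 -1; 0 0 0.26 0 0 3.54 -1; 0 0 0.26 0 0 3.54 -1; 0 0 0.26 0 0 3.54 -1; 0 0 0.26 0 0 3.54 -0.6; 0 0 0.26 0 0 3.54 -0.3"}}

```text
time_s: 7.82
eef_pos: [0.5416, 0.3792, 0.0919]
tool_rot: [-3.14, -0.001, 3.053]
ft_force: [0.4, -0.4, 0.4]
width: 0.347
```

>>> {"op": "move_arm", "data": {"plan": "0 0 0 0 0 -0.5 0; 0 0 0 0 0 -2 0; 0 0 0 0 0 -3.5 0.5; 0 0 0 0 0 -3.5 1; 0 0 0 0 0 -3.5 1"}}

```text
time_s: 8.45
eef_pos: [0.5422, 0.3795, 0.1979]
tool_rot: [-3.141, 0.001, 3.053]
ft_force: [-0.9, 1.0, 0.3]
width: 0.999
```

Run:
```python
from h import *
st(); s=sense(); d=get_image("wrist"); crop(d,250,100,400,250,4,"pics/w3c.png")
rows((.50,-.1,.3,110),(.4775,-.324,.2,21),(.4775,-.324,.2,111))
```

```text
t 8.45 p [0.5422 0.3795 0.1979] rpy [-179.9    0.1  174.9] j [ 0.51   0.414  0.463  1.62  -0.001  0.599] F [-0.9  1.   0.3] w 0.999
[ -0.02   0.     8.11  -0.04 -16.04  -3.41] rows>= 8.0 7.0
[ -0.02   0.02  19.24   0.04 -23.53  -0.06] rows>= 12.0 15.0
[ -0.02   0.     7.99   0.04 -23.53  -0.06] rows>= 12.0 6.0
```

View pics/w3c.png

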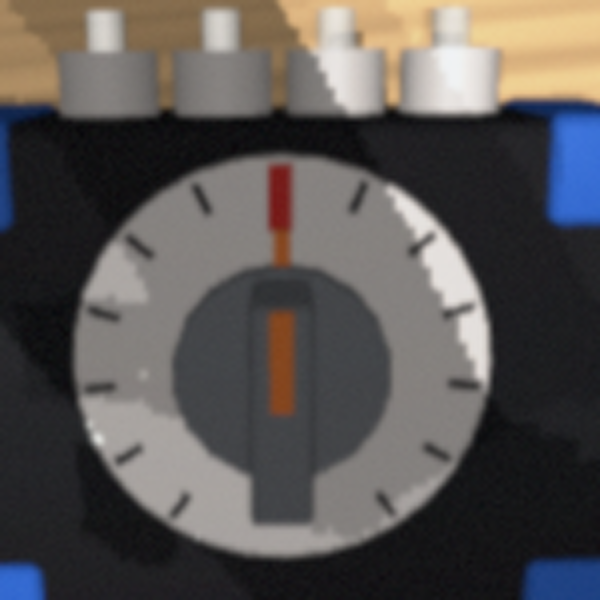

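Pointer is now centred on the red tick. Next is empty bottle 1.

>>> {"op": "move_arm", "data": {"plan": "0 0 0.7 0 -2 -0.5 1; 0 0 1.5 0 -4 -0.5 1; 0 0 2.3 0 -6 -0.5 1; 0 0 3 0 -8 -0.5 1; 0 0 4 0 -10 -0.5 1; 0 0 5 0 -12 -0.5 1; 0 0 6 0 -14 -0.5 1; 0 0 7 0 -16 -0.5 1; 0 0 8 0 -18 -0.3 1; 0 0 8 0 -20 -0.2 1; 0 0 8 0 -22 -0.1 1; 0 0 8 0 -23.5 0 1"}}

```text
time_s: 10.0
eef_pos: [0.4772, -0.3249, 0.1959]
tool_rot: [-3.138, -0.001, 1.934]
ft_force: [1.4, 0.7, -0.2]
width: 1.0
```

Run:
```python
from h import *
st(); s=sense(); d=save("wrist","pics/w4.png")
rows((.4775,-.324,.2,110),(.4775,-.324,.027,110))
```

```text
t 10.0 p [ 0.4772 -0.3249  0.1959] rpy [-179.8   -0.1  110.8] j [-0.712  0.183  0.176  1.567 -0.003  0.496] F [ 1.4  0.7 -0.2] w 1.0
[-0.05  0.02  0.07  0.18  0.11 -0.18] rows>= 1.0 1.0
[-0.05  0.02  0.07  0.19  0.15  5.59] rows>= 3.0 1.0
```

View pics/w4.png

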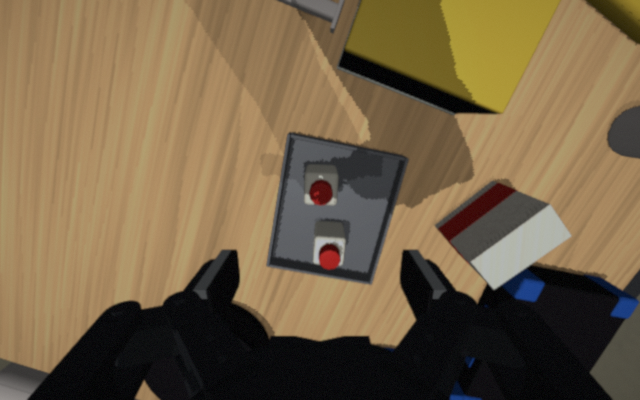

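Bottle 1 (cap at (320,190)) sits centred between the fingers; descend.

>>> {"op": "move_arm", "data": {"plan": "0 0 0.07 0.15 0.1 1.5 0.25; 0 0 0.07 0.18 0.12 3 0.18; 0 0 0.07 0.18 0.14 4.5 0.18; 0 0 0.07 0.19 0.15 5.3 0.18; 0 0 0.07 0.19 0.15 5.59 0.18; 0 0 0.07 0.19 0.15 5.59 0.1; 0 0 0.07 0.19 0.15 5.59 -1; 0 0 0.07 0.19 0.15 5.59 -1; 0 0 0.07 0.19 0.15 5.59 -1; 0 0 0.07 0.19 0.15 5.59 -1"}}

```text
time_s: 11.3
eef_pos: [0.4783, -0.3247, 0.0282]
tool_rot: [-3.136, 0.005, 1.92]
ft_force: [0.3, 1.3, 3.6]
width: 0.41
```

>>> {"op": "move_arm", "data": {"plan": "0 0 0 0 0 0 -1; 0 0 0 0 0 -1 -1; 0 0 0 0 0 -3 -1; 0 0 0 0 0 -5 -1; 0 0 0 0 0 -6.5 -1; 0 0 0 0 0 -7 -1"}}

```text
time_s: 12.05
eef_pos: [0.4802, -0.3243, 0.242]
tool_rot: [-3.139, 0.01, 1.92]
ft_force: [0.4, -0.4, 0.2]
width: 0.413
```

Run:
```python
from h import *
st(); s=sense(); d=save("wrist","pics/w5.png"); d=get_image("top"); crop(d,140,235,240,320,6,"pics/c5.png")
c,sn=np.cos(np.radians(7.5)),np.sin(np.radians(7.5))
for o in(.031,-.031):
  x,y=.359-sn*o,.2589+c*o; print(x,y)
  rows((x,y,.24,97.5))
```

```text
t 12.05 p [ 0.4802 -0.3243  0.242 ] rpy [-179.8    0.6  110. ] j [-0.706  0.188  0.274  1.649 -0.007  0.516] F [ 0.4 -0.4  0.2] w 0.413
0.3549536880411784 0.28963479070258813
[-0.03  0.06  1.56 20.64  3.08 -0.17] rows>= 11.0 2.0
0.3630463119588216 0.2281652092974119
[-0.03  0.06  1.56 18.62  2.64 -0.16] rows>= 10.0 2.0
```

View pics/w5.png

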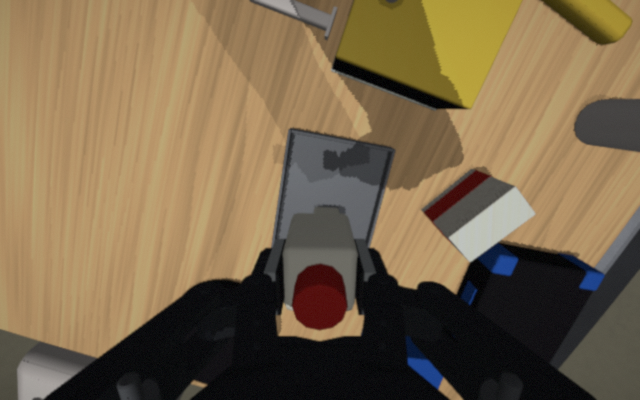

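View pics/c5.png

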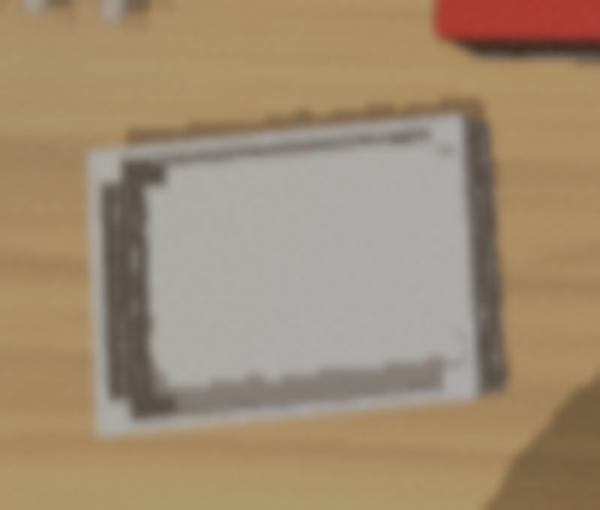

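Run:
```python
from h import *
d=get_image("top")
px=[(140+(x+.5)/6-.5,235+(y+.5)/6-.5) for x,y in [(88,150),(463,114),(477,395),(97,435)]]
B=on(d,px,.06);print(B,B.mean(0),[np.linalg.norm(B[i]-B[i-1]) for i in range(4)])
v=B[1]-B[0]+B[2]-B[3];yaw=np.degrees(np.arctan2(v[1],v[0]))+90;print(yaw)
c,sn=np.cos(np.radians(yaw)),np.sin(np.radians(yaw));m=B.mean(0)
for o in(.031,-.031):
  x,y=m[0]-sn*o,m[1]+c*o; print(x,y); rows((x,y,.24,90+yaw))
```

```text
[[0.4017 0.3388 0.06  ]
 [0.4186 0.1994 0.06  ]
 [0.3147 0.1876 0.06  ]
 [0.2973 0.3263 0.06  ]] [0.3581 0.263  0.06  ] [np.float64(0.10512514578721338), np.float64(0.14040400704722417), np.float64(0.10455283667338999), np.float64(0.1397511494235894)]
7.018879183343699
0.3542620783955443 0.2938039649821499
[-0.04  0.03  1.62 20.76  3.12 -0.19] rows>= 11.0 2.0
0.36183825424202404 0.2322685966193683
[-0.04  0.03  1.62 18.74  2.66 -0.18] rows>= 10.0 2.0
```

>>> {"op": "move_arm", "data": {"plan": "0 0 0.2 1.8 0.3 0 -1; 0 0 0.4 3.6 0.6 0 -1; 0 0 0.6 5.4 0.9 0 -1; 0 0 0.8 7.2 1.1 0 -1; 0 0 1 9 1.4 0 -1; 0 0 1.2 10.8 1.6 0 -1; 0 0 1.4 12.6 1.9 0 -1; 0 0 1.6 14.4 2.2 0 -1; 0 0 1.6 16.2 2.4 0 -1; 0 0 1.6 18 2.7 0 -1; 0 0 1.6 19.5 2.9 -0.1 -1; 0 0 1.6 20.76 3.12 -0.2 -1"}}

```text
time_s: 13.7
eef_pos: [0.352, 0.2948, 0.2368]
tool_rot: [-3.131, 0.008, 1.698]
ft_force: [-0.2, 0.5, 0.4]
width: 0.41
```

Run:
```python
from h import *
st(); s=sense(); d=save("wrist","pics/w6.png")
rows((.3543,.2938,.23,97),(.3543,.2938,.1,97),(.3543,.2938,.034,97))
```

```text
t 13.7 p [0.352  0.2948 0.2368] rpy [-179.4    0.5   97.3] j [ 0.553 -0.107 -0.041  1.649 -0.003  1.997] F [-0.2  0.5  0.4] w 0.41
[-0.08  0.02  0.05 -0.17  0.08  0.23] rows>= 1.0 1.0
[-0.08  0.02  0.05 -0.16  0.12  4.56] rows>= 3.0 1.0
[-0.08  0.02  0.05 -0.15  0.15  6.76] rows>= 4.0 1.0
```

View pics/w6.png

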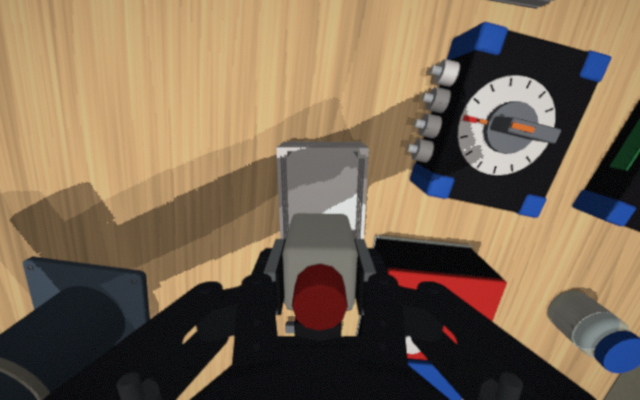

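>>> {"op": "move_arm", "data": {"plan": "-0.08 0.02 0.05 -0.17 0.08 1 -1; -0.08 0.02 0.05 -0.17 0.09 2 -1; -0.08 0.02 0.05 -0.17 0.1 3 -1; -0.08 0.02 0.05 -0.16 0.12 4 -1; -0.08 0.02 0.05 -0.16 0.13 5 -1; -0.08 0.02 0.05 -0.15 0.14 6 -1; -0.08 0.02 0.05 -0.15 0.15 6.6 -1; -0.08 0.02 0.05 -0.15 0.15 6.9 -1; -0.08 0.02 0.05 -0.15 0.15 6.9 -1; -0.08 0.02 0.05 -0.15 0.15 6.9 -1"}}

```text
time_s: 15.0
eef_pos: [0.3536, 0.2932, 0.0288]
tool_rot: [-3.14, 0.001, 1.694]
ft_force: [0.3, -0.1, -0.5]
width: 0.414
```

Run:
```python
from h import *
st()
```

```text
t 15.0 p [0.3536 0.2932 0.0288] rpy [-179.9    0.1   97. ] j [ 0.547 -0.065 -0.42   1.218 -0.001  1.995] F [ 0.3 -0.1 -0.5] w 0.414
```

>>> {"op": "move_arm", "data": {"plan": "0 0 0 0 0 0 0.1; 0 0 0 0 0 0 0.2; 0 0 0 0 0 0 0.2; 0 0 0 0 0 -1 0.2; 0 0 0 0 0 -3 0.2; 0 0 0 0 0 -5 0.2; 0 0 0 0 0 -7 0.2"}}

```text
time_s: 15.88
eef_pos: [0.3537, 0.2934, 0.2407]
tool_rot: [-3.141, 0.001, 1.694]
ft_force: [0.5, 0.3, 0.1]
width: 0.604
```

Run:
```python
from h import *
st(); s=sense(); d=save("wrist","pics/w7.png")
rows((.5118,-.389,.22,106),(.5118,-.389,.16,106))
```

```text
t 15.88 p [0.3537 0.2934 0.2407] rpy [-180.    0.   97.] j [ 0.547 -0.118 -0.044  1.646 -0.001  1.995] F [0.5 0.3 0.1] w 0.604
[  0.1   -0.03  -1.12 -23.28   2.32   0.91] rows>= 12.0 1.0
[  0.1   -0.03  -1.12 -23.29   2.29   2.91] rows>= 12.0 1.0
```

View pics/w7.png

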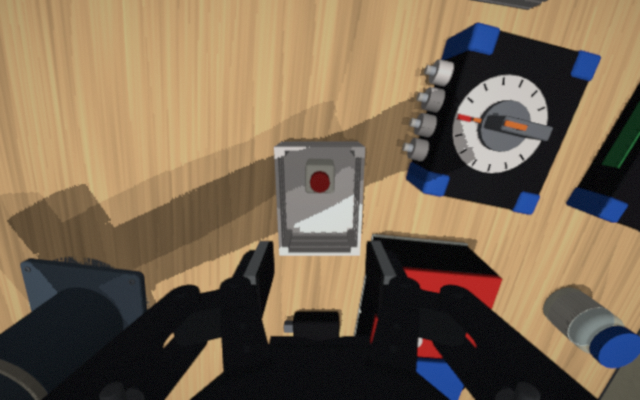

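Bottle 1 stands upright at the +y end of the basket ((320,180)). Now bottle 2.

>>> {"op": "move_arm", "data": {"plan": "0 0 -0.1 -2 0.2 0 0.2; 0 0 -0.2 -4 0.4 0 0.2; 0 0 -0.4 -6 0.6 0 0.2; 0 0 -0.5 -8 0.8 0 0.2; 0 0 -0.6 -10 1 0 0.2; 0 0 -0.7 -12 1.2 0 0.2; 0 0 -0.8 -14 1.4 0 0.2; 0 0 -0.9 -16 1.6 0 0.2; 0 0 -1 -18 1.8 0 0.2; 0 0 -1.12 -20 2 0.1 0.2; 0 0 -1.12 -22 2.2 0.3 0.2; 0 0 -1.12 -23.3 2.32 0.7 0.2"}}

```text
time_s: 17.42
eef_pos: [0.512, -0.3929, 0.2256]
tool_rot: [3.127, -0.002, 1.848]
ft_force: [-0.4, 0.7, 0.2]
width: 0.6
```

Run:
```python
from h import *
st(); s=sense(); d=save("wrist","pics/w8.png")
rows((.5118,-.389,.1,106),(.5118,-.389,.027,106))
d=get_image("top"); crop(d,405,180,500,265,6,"pics/c8.png")
```

```text
t 17.43 p [ 0.512  -0.3929  0.2256] rpy [179.2  -0.1 105.9] j [-0.765  0.367  0.458  1.656  0.013  0.529] F [-0.4  0.7  0.2] w 0.6
[ 0.08 -0.02 -0.03  0.23  0.03  4.04] rows>= 2.0 1.0
[ 0.08 -0.02 -0.03  0.23  0.01  6.48] rows>= 4.0 1.0
```

View pics/w8.png

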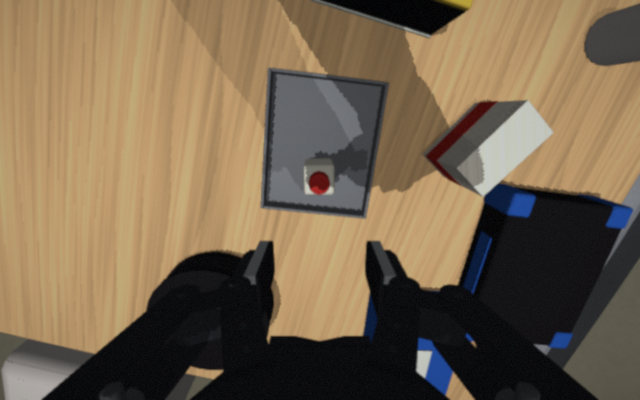

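>>> {"op": "move_arm", "data": {"plan": "0.08 0 0 0.23 0.03 1.5 0.2; 0.08 0 0 0.23 0.03 3 0.18; 0.08 0 0 0.23 0.03 4.5 0.18; 0.08 0 0 0.23 0.01 6 0.18; 0.08 0 0 0.23 0.01 6.48 0.18; 0.08 0 0 0.23 0.01 6.48 0.1; 0.08 0 0 0.23 0.01 6.48 -1; 0.08 0 0 0.23 0.01 6.48 -1; 0.08 0 0 0.23 0.01 6.48 -1; 0.08 0 0 0.23 0.01 6.48 -1"}}

```text
time_s: 18.77
eef_pos: [0.5123, -0.3862, 0.0298]
tool_rot: [3.14, -0.003, 1.846]
ft_force: [0.8, 0.3, 7.3]
width: 0.412
```

>>> {"op": "move_arm", "data": {"plan": "0 0 0 0 0 0 -1; 0 0 0 0 0 -1 -1; 0 0 0 0 0 -3 -1; 0 0 0 0 0 -5 -1; 0 0 0 0 0 -6.5 -1; 0 0 0 0 0 -7.1 -1; 0 0 0 0 0 -7.1 -1"}}

```text
time_s: 19.65
eef_pos: [0.5128, -0.3875, 0.2447]
tool_rot: [3.138, 0.001, 1.846]
ft_force: [0.4, -0.1, -0.4]
width: 0.409
```

Run:
```python
from h import *
st(); rows((.3618,.2323,.24,97))
d=get_image("top"); crop(d,140,235,240,320,6,"pics/c9.png")
```

```text
t 19.65 p [ 0.5128 -0.3875  0.2447] rpy [179.8   0.  105.8] j [-0.753  0.373  0.503  1.699  0.003  0.543] F [ 0.4 -0.1 -0.4] w 0.409
[ 0.03  0.    1.09 21.25  0.77  0.15] rows>= 11.0 1.0
```

View pics/c9.png

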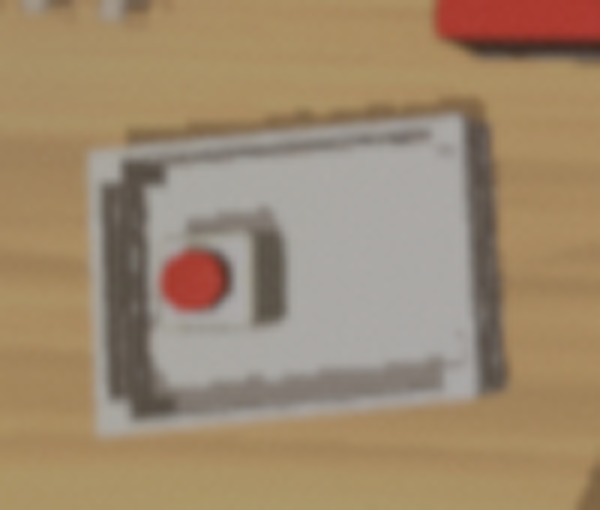

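Basket not moved, bottle 1 upright in it. Carry bottle 2 there.

>>> {"op": "move_arm", "data": {"plan": "0 0 0.1 1.9 0.1 0 -1; 0 0 0.2 3.8 0.2 0 -1; 0 0 0.3 5.7 0.2 0 -1; 0 0 0.4 7.6 0.3 0 -1; 0 0 0.5 9.5 0.4 0 -1; 0 0 0.6 11.4 0.4 0 -1; 0 0 0.7 13.3 0.5 0 -1; 0 0 0.8 15.2 0.5 0 -1; 0 0 0.9 17.1 0.6 0 -1; 0 0 1 19 0.7 0 -1; 0 0 1.1 20.6 0.75 0.1 -1; 0 0 1.1 21.25 0.77 0.15 -1"}}

```text
time_s: 21.2
eef_pos: [0.3591, 0.2345, 0.2368]
tool_rot: [-3.138, -0.002, 1.696]
ft_force: [0.6, -1.2, -0.4]
width: 0.406
```

Run:
```python
from h import *
st(); rows((.3618,.2313,.03,97));s=sense(); d=save("wrist","pics/w10.png")
```

```text
t 21.2 p [0.3591 0.2345 0.2368] rpy [-179.8   -0.1   97.2] j [ 0.42  -0.197 -0.121  1.65   0.002  1.866] F [ 0.6 -1.2 -0.4] w 0.406
[-0.02 -0.01  0.02 -0.13  0.1   6.89] rows>= 4.0 1.0
```

View pics/w10.png

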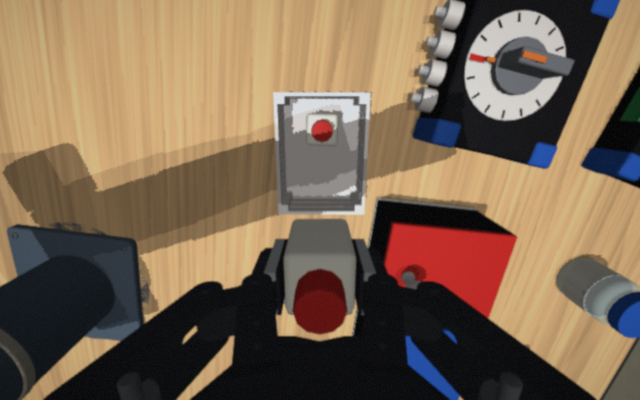

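>>> {"op": "move_arm", "data": {"plan": "0 0 0 -0.1 0.05 1 -1; 0 0 0 -0.13 0.1 2 -1; 0 0 0 -0.13 0.1 3 -1; 0 0 0 -0.13 0.1 4 -1; 0 0 0 -0.13 0.1 5 -1; 0 0 0 -0.13 0.1 6 -1; 0 0 0 -0.13 0.1 6.7 -1; 0 0 0 -0.13 0.1 6.9 -1; 0 0 0 -0.13 0.1 6.9 -1; 0 0 0 -0.13 0.1 6.9 0; 0 0 0 -0.13 0.1 6.9 0.2; 0 0 0 -0.13 0.1 6.9 0.2"}}

```text
time_s: 22.75
eef_pos: [0.3609, 0.2323, 0.0288]
tool_rot: [-3.137, -0.003, 1.696]
ft_force: [0.1, -1.1, -0.5]
width: 0.598
```

>>> {"op": "move_arm", "data": {"plan": "0 0 0 0 0 -1 0.2; 0 0 0 0 0 -3 0.2; 0 0 0 0 0 -5 0.2; 0 0 0 0 0 -7 0.2"}}

```text
time_s: 23.25
eef_pos: [0.3619, 0.2317, 0.2403]
tool_rot: [-3.137, -0.003, 1.696]
ft_force: [0.8, 0.7, 1.1]
width: 0.602
```

Run:
```python
from h import *
st();s=sense(); d=save("wrist","pics/w11.png")
```

```text
t 23.25 p [0.3619 0.2317 0.2403] rpy [-179.7   -0.2   97.2] j [ 0.41  -0.193 -0.11   1.657  0.004  1.856] F [0.8 0.7 1.1] w 0.602
```

View pics/w11.png

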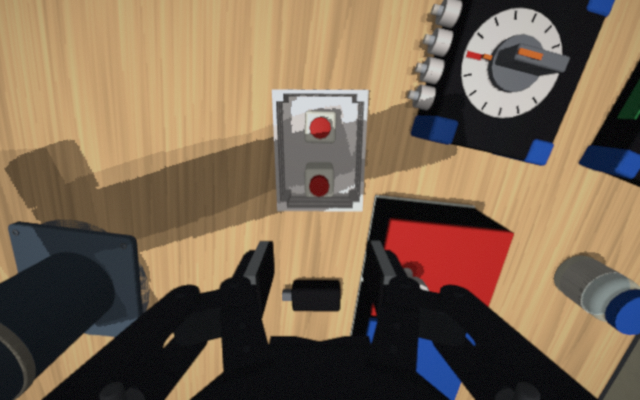

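Both empties upright in the basket (caps (320,127), (319,186)). Next, the blue lid's knob.

Run:
```python
from h import *
rows((.477,.0025,.2,-179.1))
```

```text
[  0.09   0.01 -10.46  -8.1    2.72   1.61] rows>= 5.0 8.0
```

>>> {"op": "move_arm", "data": {"plan": "0.05 0 -1.3 -1.5 0.5 0 0.2; 0.09 0 -2.6 -3 1 0 0.2; 0.09 0 -3.9 -4.5 1.5 0 0.2; 0.09 0 -5.2 -6 2 0.4 0.2; 0.09 0 -6.5 -7 2.4 0.8 0.2; 0.09 0 -7.8 -8.1 2.72 1.2 0.2; 0.09 0 -9.1 -8.1 2.72 1.6 0.2; 0.09 0 -10.4 -8.1 2.72 1.6 0.2; 0.09 0 -10.46 -8.1 2.72 1.6 0.2; 0.09 0 -10.46 -8.1 2.72 1.6 0.2"}}

```text
time_s: 24.55
eef_pos: [0.477, 0.0027, 0.2004]
tool_rot: [-3.141, 0.001, -3.129]
ft_force: [0.7, 0.1, -0.3]
width: 0.601
```

Run:
```python
from h import *
st();s=sense(); d=save("wrist","pics/w12.png"); print(proj(d,[(.477,.0025,.137)],s)); rows((.477,.0025,.109,-179.1))
```

```text
t 24.55 p [0.477  0.0027 0.2004] rpy [-180.     0.  -179.3] j [-0.135 -0.083 -0.091  1.562 -0.001 -0.148] F [ 0.7  0.1 -0.3] w 0.601
[[320.4937 215.285 ]]
[-0.    0.01 -0.02  0.   -0.01  3.05] rows>= 2.0 1.0
```

View pics/w12.png

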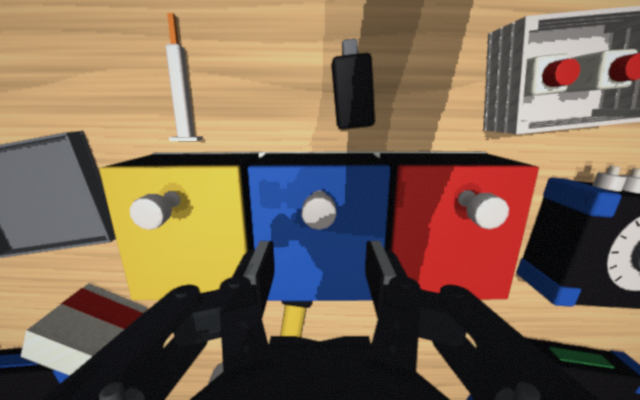

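Knob at (319,211) centred between fingers (predicted (320,215)). Grip it.

>>> {"op": "move_arm", "data": {"plan": "0 0 0 0 0 1 0.15; 0 0 0 0 0 2 0.1; 0 0 0 0 0 2.8 0; 0 0 0 0 0 3.03 -0.2; 0 0 0 0 0 3.03 -1; 0 0 0 0 0 3.03 -1; 0 0 0 0 0 3.03 -1; 0 0 0 0 0 3.03 -1"}}

```text
time_s: 25.6
eef_pos: [0.4768, 0.002, 0.1102]
tool_rot: [-3.139, 0.0, -3.129]
ft_force: [-3.8, -4.1, 0.8]
width: 0.306
```

Run:
```python
from h import *
st()
s=sense();p0=s["eef_pos"];A=rot(s["tool_rot"])
for th in np.arange(.1,1.75,.1):
    dx=-.115*np.cos(th)+.043*np.sin(th)+.115; dz=.115*np.sin(th)+.043*np.cos(th)-.043
    q=A.T@np.array([dx*np.cos(.015),dx*np.sin(.015),dz])/.03
    print(round(th,2),q.round(2))
```

```text
t 25.6 p [0.4768 0.002  0.1102] rpy [-179.9    0.  -179.3] j [-0.135 -0.07  -0.259  1.382 -0.002 -0.148] F [-3.8 -4.1  0.8] w 0.306
0.1 [-0.16 -0.   -0.38]
0.2 [-0.36 -0.   -0.73]
0.3 [-0.6  -0.   -1.07]
0.4 [-0.86 -0.   -1.38]
0.5 [-1.16 -0.   -1.66]
0.6 [-1.48 -0.   -1.91]
0.7 [-1.83 -0.   -2.13]
0.8 [-2.19  0.   -2.31]
0.9 [-2.57  0.   -2.46]
1.0 [-2.97  0.   -2.57]
1.1 [-3.37  0.   -2.63]
1.2 [-3.78  0.   -2.66]
1.3 [-4.19  0.   -2.64]
1.4 [-4.6   0.   -2.59]
1.5 [-4.99  0.01 -2.49]
1.6 [-5.38  0.01 -2.35]
1.7 [-5.75  0.01 -2.18]
```

>>> {"op": "move_arm", "data": {"plan": "0 0 0 -0.16 0 -0.38 -1; 0 0 0 -0.36 0 -0.73 -1; 0 0 0 -0.6 0 -1.07 -1; 0 0 0 -0.86 0 -1.38 -1; 0 0 0 -1.16 0 -1.66 -1; 0 0 0 -1.48 0 -1.91 -1; 0 0 0 -1.48 0 -1.91 -1; 0 0 0 -1.48 0 -1.91 -1"}}

```text
time_s: 26.6
eef_pos: [0.5218, 0.0027, 0.1676]
tool_rot: [-3.139, 0.001, -3.129]
ft_force: [2.3, -2.2, -6.5]
width: 0.302
```

Run:
```python
from h import *
st(); save("side","pics/s13.png")
```

```text
t 26.6 p [0.5218 0.0027 0.1676] rpy [-179.9    0.1 -179.3] j [-0.122  0.033 -0.043  1.493 -0.002 -0.135] F [ 2.3 -2.2 -6.5] w 0.302
```

View pics/s13.png

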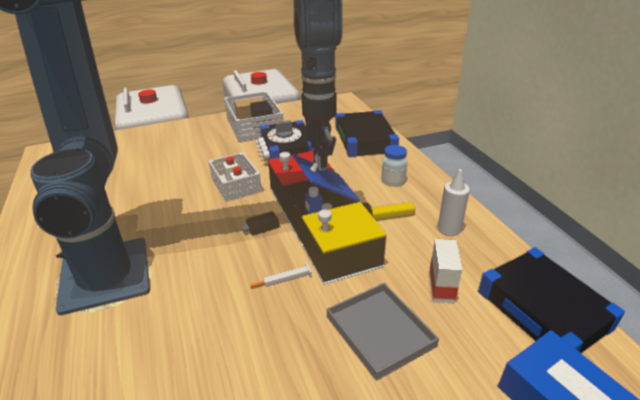

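The lid opens with the grip (side view shows it ~0.6 rad up). Continuing the arc.

>>> {"op": "move_arm", "data": {"plan": "0 0 0 -0.35 0 -0.22 -1; 0 0 0 -0.71 0 -0.40 -1; 0 0 0 -1.09 0 -0.55 -1; 0 0 0 -1.49 0 -0.66 -1; 0 0 0 -1.89 0 -0.72 -1; 0 0 0 -2.3 0 -0.75 -1; 0 0 0 -2.71 0 -0.73 -1; 0 0 0 -3.12 0 -0.68 -1; 0 0 0 -3.51 0 -0.58 -1; 0 0 0 -3.9 0 -0.44 -1; 0 0 0 -4.27 0 -0.27 -1; 0 0 0 -4.27 0 -0.27 -1"}}

```text
time_s: 28.15
eef_pos: [0.6511, 0.0047, 0.1753]
tool_rot: [-3.14, 0.003, -3.128]
ft_force: [-2.6, -0.7, -2.5]
width: 0.304
```

Run:
```python
from h import *
st(); save("side","pics/s14.png"); save("wrist","pics/w14.png")
```

```text
t 28.15 p [0.6511 0.0047 0.1753] rpy [-179.9    0.2 -179.2] j [-0.095  0.376  0.368  1.561 -0.001 -0.108] F [-2.6 -0.7 -2.5] w 0.304
```

View pics/s14.png

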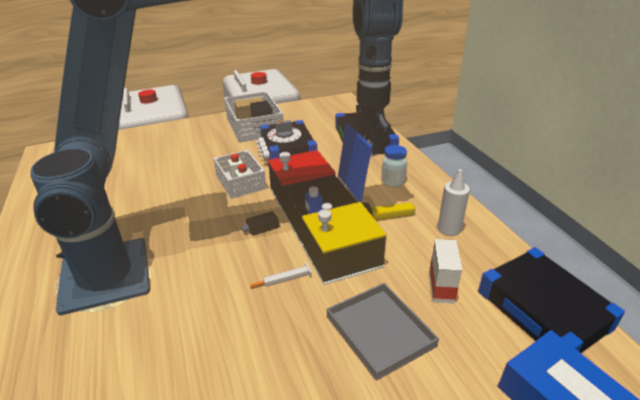

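View pics/w14.png

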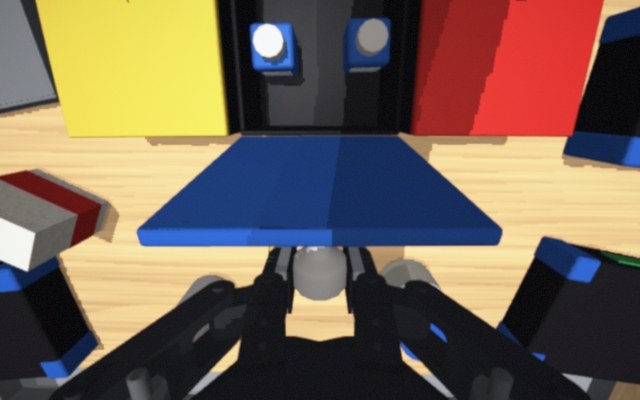

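Lid is past vertical; two full bottles visible in the box, with the middle slot empty. Release and rise.

>>> {"op": "move_arm", "data": {"plan": "0 0 0 0 0 0 -0.1; 0 0 0 0 0 0 0.1; 0 0 0 0 0 0 0.15; 0 0 0 0 0 -1 0.15; 0 0 0 0 0 -2 0.15; 0 0 0 1 0 -3 0.15; 0 0 0 2.5 0 -3.2 0.3; 0 0 0 4.4 0 -3.2 0.3; 0 0 0 4.4 0 -3.2 0.3"}}

```text
time_s: 29.38
eef_pos: [0.5137, 0.0037, 0.271]
tool_rot: [-3.141, -0.0, -3.129]
ft_force: [1.4, 0.0, -0.8]
width: 0.649
```

Run:
```python
from h import *
st(); s=sense(); d=save("wrist","pics/w15.png"); d2=save("top","pics/t15.png"); crop(d,200,60,440,260,3,"pics/w15c.png")
```

```text
t 29.38 p [0.5137 0.0037 0.271 ] rpy [-179.9   -0.  -179.3] j [-0.123  0.033  0.163  1.701 -0.001 -0.136] F [ 1.4  0.  -0.8] w 0.649
```

View pics/w15.png

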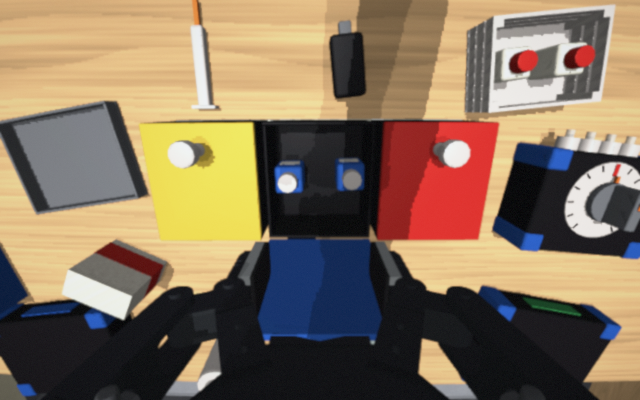

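View pics/t15.png

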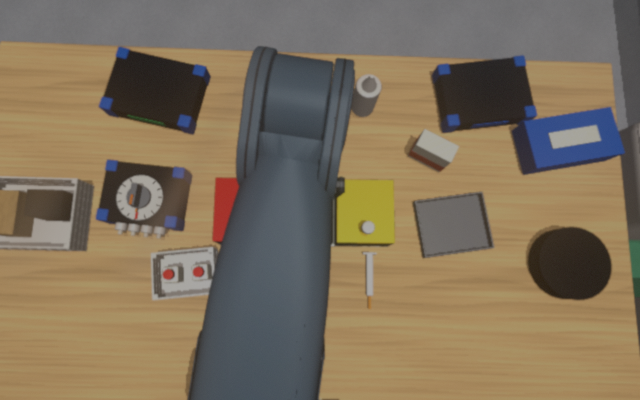

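Basket was shifted a little, bottles still in it. Full-bottle caps at ~(288,183) and (351,176). Localise them.

Run:
```python
from h import *
s=sense(); d=get_image("wrist"); crop(d,260,140,380,240,6,"pics/w16c.png")
```

```text
(no output)
```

View pics/w16c.png

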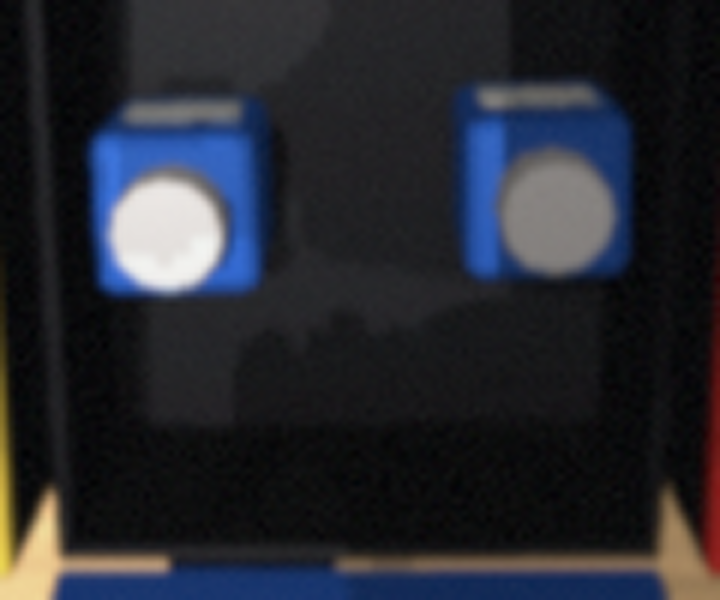

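Run:
```python
from h import *
s=sense(); d=get_image("wrist")
f=lambda L:[(260+(x+.5)/6-.5,140+(y+.5)/6-.5) for x,y in L]
C=on(d,f([(166,235),(555,212)]),.080,s);print("caps",C, C[0]-C[1])
a=on(d,f([(93,135),(250,132),(262,290),(100,294)]),.062,s);print(a,a.mean(0))
b=on(d,f([(462,120),(628,118),(628,275),(468,275)]),.062,s);print(b,b.mean(0))
C=on(d,[(288.2,182.5),(351.,175.5)],.080,s);print(C)
# grasp candidates
```

```text
caps [[ 0.5214 -0.038   0.08  ]
 [ 0.5154  0.0417  0.08  ]] [ 0.006  -0.0797  0.    ]
[[ 0.5041 -0.0552  0.062 ]
 [ 0.503  -0.0218  0.062 ]
 [ 0.5378 -0.0194  0.062 ]
 [ 0.5392 -0.0549  0.062 ]] [ 0.5211 -0.0378  0.062 ]
[[0.4998 0.0232 0.062 ]
 [0.4989 0.0584 0.062 ]
 [0.5333 0.0605 0.062 ]
 [0.5338 0.0256 0.062 ]] [0.5164 0.0419 0.062 ]
[[ 0.5261 -0.0369  0.08  ]
 [ 0.5162  0.0404  0.08  ]]
```

Run:
```python
from h import *
rows((.521,-.038,.23,90),(.521,-.038,.12,90),(.521,-.038,.036,90))
```

```text
[ 0.02  0.04 11.34 -0.03 -1.36  1.41] rows>= 1.0 9.0
[ 0.02  0.04 11.34 -0.01 -1.36  5.07] rows>= 3.0 9.0
[ 0.02  0.04 11.34  0.   -1.35  7.87] rows>= 4.0 9.0
```

>>> {"op": "move_arm", "data": {"plan": "0 0 1.3 0 -0.5 0.3 0.3; 0 0 2.6 0 -1 0.6 0.3; 0 0 3.9 0 -1.36 0.9 0.3; 0 0 5.2 0 -1.36 1.2 0.3; 0 0 6.5 0 -1.36 1.4 0.3; 0 0 7.8 0 -1.36 1.4 0.3; 0 0 9.1 0 -1.36 1.4 0.3; 0 0 10.4 0 -1.36 1.4 0.3; 0 0 11.34 0 -1.36 1.4 0.3; 0 0 11.34 0 -1.36 1.4 0.3"}}

```text
time_s: 30.82
eef_pos: [0.5218, -0.0382, 0.2304]
tool_rot: [3.136, 0.002, 1.573]
ft_force: [0.1, -0.0, 0.2]
width: 0.651
```

Run:
```python
from h import *
st(); s=sense(); d=save("wrist","pics/w17.png"); print(proj(d,[(.521,-.038,.08)],s)); rows((.521,-.038,.12,90),(.521,-.038,.036,90))
```

```text
t 30.82 p [ 0.5218 -0.0382  0.2304] rpy [179.7   0.1  90.1] j [-0.201  0.037  0.086  1.614 -0.001  1.368] F [ 0.1 -0.   0.2] w 0.651
[[319.2191 183.998 ]]
[ 0.04  0.01  0.02  0.01 -0.04  3.68] rows>= 2.0 1.0
[ 0.04  0.01  0.02  0.02 -0.05  6.48] rows>= 4.0 1.0
```

View pics/w17.png

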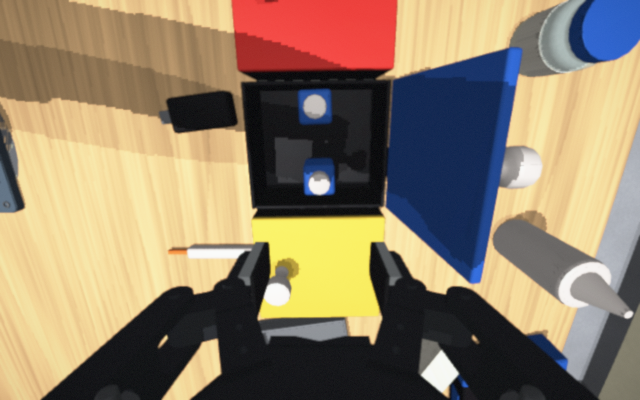

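Cap exactly where predicted (319,184). Descend and grasp.

>>> {"op": "move_arm", "data": {"plan": "0 0 0 0 0 1.2 0.3; 0 0 0 0 -0.02 2.4 0.3; 0 0 0 0 -0.04 3.6 0.25; 0 0 0 0 -0.05 4.8 0.25; 0 0 0 0 -0.05 5.8 0.25; 0 0 0 0 -0.05 6.45 0.25; 0 0 0 0 -0.05 6.45 0.1; 0 0 0 0 -0.05 6.45 -1; 0 0 0 0 -0.05 6.45 -1; 0 0 0 0 -0.05 6.45 -1; 0 0 0 0 -0.05 6.45 -1; 0 0 0 0 -0.05 6.45 -1"}}

```text
time_s: 32.38
eef_pos: [0.5216, -0.0386, 0.0374]
tool_rot: [3.135, 0.002, 1.574]
ft_force: [-0.1, -1.1, 1.6]
width: 0.407
```

>>> {"op": "move_arm", "data": {"plan": "0 0 0 0 0 -0.5 -1; 0 0 0 0 0 -1.5 -1; 0 0 0 0 0 -3 -1; 0 0 0 0 0 -4.5 -1; 0 0 0 0 0 -6 -1; 0 0 0 0 0 -7 -1; 0 0 0 0 0 -7 -1"}}

```text
time_s: 33.25
eef_pos: [0.5219, -0.0385, 0.2517]
tool_rot: [3.128, 0.004, 1.574]
ft_force: [0.7, 0.3, -1.3]
width: 0.41
```

Run:
```python
from h import *
st(); s=sense(); d=save("wrist","pics/w18.png"); rows((.5106,-.3829,.23,99),(.5106,-.3829,.033,99))
```

```text
t 33.25 p [ 0.5219 -0.0385  0.2517] rpy [179.2   0.2  90.2] j [-0.201  0.034  0.125  1.648 -0.001  1.366] F [ 0.7  0.3 -1.3] w 0.41
[  0.07   0.03  -1.1  -11.49  -0.39   0.67] rows>= 6.0 1.0
[  0.07   0.03  -1.1  -11.47  -0.45   7.23] rows>= 7.0 1.0
```

View pics/w18.png

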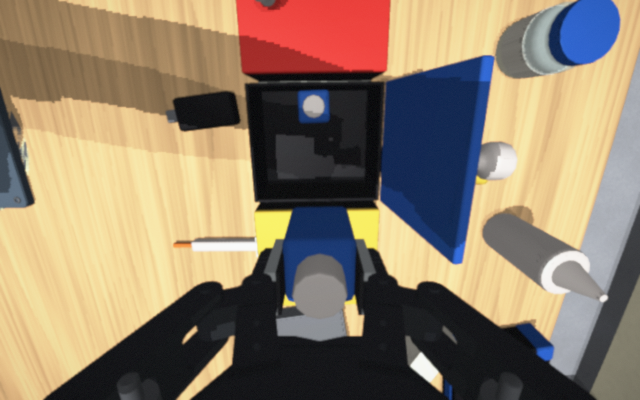

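Bottle held (width .41). Carry to the tray's far slot.

>>> {"op": "move_arm", "data": {"plan": "0 0 -0.2 -1.4 -0.05 0 -1; 0 0 -0.4 -3 -0.1 0 -1; 0 0 -0.6 -4.8 -0.15 0 -1; 0 0 -0.8 -6.6 -0.2 0 -1; 0 0 -1 -8.4 -0.3 0 -1; 0.07 0 -1.1 -10.2 -0.35 0.3 -1; 0.07 0 -1.1 -11.2 -0.39 0.6 -1; 0.07 0 -1.1 -11.49 -0.39 0.7 -1; 0.07 0 -1.1 -11.49 -0.39 0.7 -1"}}

```text
time_s: 34.42
eef_pos: [0.5098, -0.3823, 0.2272]
tool_rot: [-3.139, 0.0, 1.727]
ft_force: [0.1, -0.2, -0.1]
width: 0.409
```

Run:
```python
from h import *
st(); s=sense(); d=save("wrist","pics/w19.png"); rows((.5106,-.3829,.033,99))
```

```text
t 34.42 p [ 0.5098 -0.3823  0.2272] rpy [-179.9    0.    98.9] j [-0.748  0.354  0.444  1.662 -0.002  0.667] F [ 0.1 -0.2 -0.1] w 0.409
[-0.01  0.01  0.   -0.03  0.01  6.51] rows>= 4.0 1.0
```

View pics/w19.png

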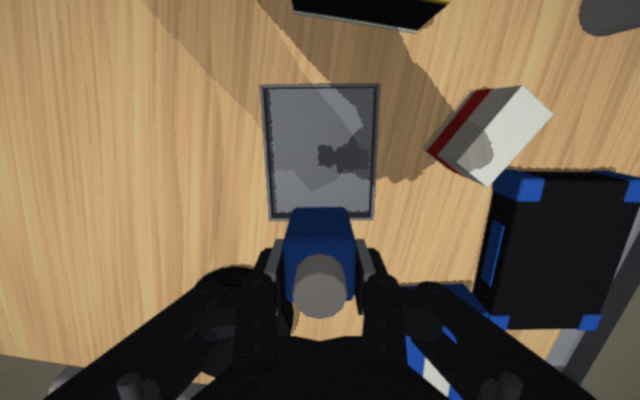

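>>> {"op": "move_arm", "data": {"plan": "0 0 0 0 0 1.2 -1; 0 0 0 0 0 2.5 -1; 0 0 0 0 0 3.8 -1; 0 0 0 0 0 5 -1; 0 0 0 0 0 6 -1; 0 0 0 0 0 6.52 -1; 0 0 0 0 0 6.52 -1; 0 0 0 0 0 6.52 -1; 0 0 0 0 0 6.52 0; 0 0 0 0 0 6.52 0.2; 0 0 0 0 0 6.52 0.2"}}

```text
time_s: 35.85
eef_pos: [0.5103, -0.3824, 0.0331]
tool_rot: [-3.141, 0.002, 1.728]
ft_force: [0.4, -0.3, -1.3]
width: 0.602
```

>>> {"op": "move_arm", "data": {"plan": "0 0 0 0 0 -1 0.2; 0 0 0 0 0 -3 0.2; 0 0 0 0 0 -5 0.2; 0 0 0 0 0 -7 0.2"}}

```text
time_s: 36.35
eef_pos: [0.5102, -0.3819, 0.2451]
tool_rot: [-3.141, 0.002, 1.728]
ft_force: [0.3, -0.3, -0.5]
width: 0.595
```

Run:
```python
from h import *
st(); s=sense(); d=save("wrist","pics/w20.png"); rows((.40,-.2,.25,-179),(.516,.0418,.25,-90))
```

```text
t 36.35 p [ 0.5102 -0.3819  0.2451] rpy [-180.     0.1   99. ] j [-0.747  0.358  0.486  1.696 -0.002  0.667] F [ 0.3 -0.3 -0.5] w 0.595
[ -0.02   0.13 -10.25   6.65  -2.75   0.07] rows>= 4.0 8.0
[ -0.15   0.11 -21.38  14.     2.33   0.01] rows>= 7.0 16.0
```

View pics/w20.png

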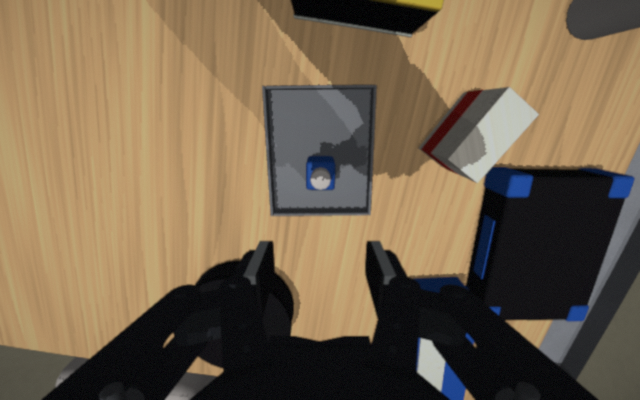

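Full bottle 1 upright in tray ((320,175)). Now the second, approached with yaw −90° to keep the camera away from the red knob.

>>> {"op": "move_arm", "data": {"plan": "0 0 -1.3 1.4 0 0 0.3; 0 0 -2.6 2.8 0.2 0 0.3; 0 0 -3.9 4.2 0.4 0 0.3; 0 0 -5.2 5.6 0.6 0 0.3; 0 0 -6.5 7 0.9 0 0.3; 0 0 -7.8 8.4 1.2 0 0.3; 0 0 -9.1 9.8 1.5 0 0.3; 0 0 -10.4 11.2 1.8 0 0.3; 0 0 -11.7 12.6 2.1 0 0.3; 0 0 -13 14 2.33 0 0.3; 0 0 -14.3 14 2.33 0 0.3; 0 0 -15.6 14 2.33 0 0.3"}}

```text
time_s: 37.9
eef_pos: [0.5159, 0.0425, 0.2502]
tool_rot: [-3.124, -0.001, -2.37]
ft_force: [-0.0, 0.4, -0.6]
width: 0.654
```

Run:
```python
from h import *
st(); rows((.516,.0418,.23,-90))
```

```text
t 37.9 p [0.5159 0.0425 0.2502] rpy [-179.    -0.  -135.8] j [-0.04   0.022  0.11   1.647 -0.013 -0.811] F [-0.   0.4 -0.6] w 0.654
[-0.12 -0.05 -5.72  0.01 -0.01  0.67] rows>= 1.0 5.0
```

>>> {"op": "move_arm", "data": {"plan": "-0.1 0 -1.3 0 0 0.2 0.3; -0.12 0 -2.6 0 0 0.4 0.3; -0.12 0 -3.9 0 0 0.67 0.3; -0.12 -0.05 -5.2 0 0 0.67 0.3; -0.12 -0.05 -5.72 0 0 0.67 0.3; -0.12 -0.05 -5.72 0 0 0.67 0.3"}}

```text
time_s: 38.65
eef_pos: [0.5161, 0.0422, 0.23]
tool_rot: [3.141, -0.0, -1.572]
ft_force: [0.3, 1.0, -0.1]
width: 0.655
```

Run:
```python
from h import *
st(); s=sense(); d=save("wrist","pics/w21.png"); print(proj(d,[(.516,.0418,.08)],s)); rows((.516,.0418,.036,-90))
```

```text
t 38.65 p [0.5161 0.0422 0.23  ] rpy [180.   -0.  -90.1] j [-0.048  0.03   0.078  1.619 -0.    -1.617] F [ 0.3  1.  -0.1] w 0.655
[[317.826  186.2887]]
[ 0.   -0.   -0.01  0.01 -0.    6.47] rows>= 4.0 1.0
```

View pics/w21.png

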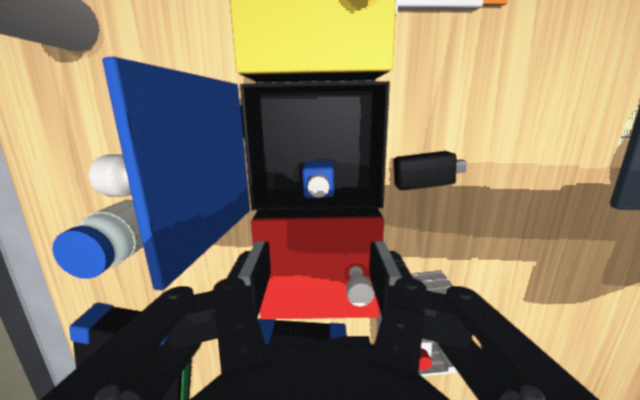

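Cap (318,185) as predicted; grasp.

>>> {"op": "move_arm", "data": {"plan": "0 0 0 0 0 1.2 0.3; 0 0 0 0 0 2.4 0.3; 0 0 0 0 0 3.6 0.25; 0 0 0 0 0 4.8 0.25; 0 0 0 0 0 5.8 0.25; 0 0 0 0 0 6.43 0.25; 0 0 0 0 0 6.43 0.1; 0 0 0 0 0 6.43 -1; 0 0 0 0 0 6.43 -1; 0 0 0 0 0 6.43 -1; 0 0 0 0 0 6.43 -1; 0 0 0 0 0 6.43 -1"}}

```text
time_s: 40.2
eef_pos: [0.5164, 0.0421, 0.0377]
tool_rot: [-3.141, -0.0, -1.573]
ft_force: [-0.8, -0.3, 0.8]
width: 0.408
```

>>> {"op": "move_arm", "data": {"plan": "0 0 0 0 0 -0.5 -1; 0 0 0 0 0 -1.5 -1; 0 0 0 0 0 -3 -1; 0 0 0 0 0 -4.5 -1; 0 0 0 0 0 -6 -1; 0 0 0 0 0 -7 -1; 0 0 0 0 0 -7 -1"}}

```text
time_s: 41.08
eef_pos: [0.5181, 0.0421, 0.252]
tool_rot: [-3.134, -0.001, -1.573]
ft_force: [0.1, -0.4, -1.4]
width: 0.411
```

Run:
```python
from h import *
st(); s=sense(); d=save("wrist","pics/w22.png"); rows((.5018,-.3275,.23,-81),(.5018,-.3275,.033,-81))
```

```text
t 41.08 p [0.5181 0.0421 0.252 ] rpy [-179.5   -0.   -90.1] j [-0.048  0.032  0.124  1.655 -0.    -1.617] F [ 0.1 -0.4 -1.4] w 0.411
[-0.03 -0.01 -1.14 12.32  0.49  0.65] rows>= 6.0 1.0
[-0.03 -0.01 -1.14 12.32  0.52  7.22] rows>= 7.0 1.0
```

View pics/w22.png

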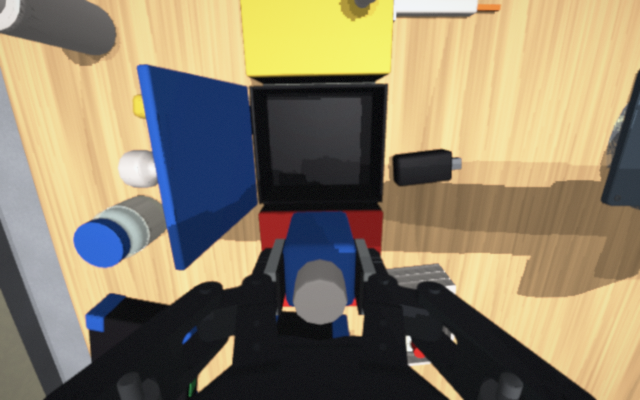

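Held; box is empty now. To the tray's near slot.

>>> {"op": "move_arm", "data": {"plan": "0 0 -0.2 1.4 0.05 0 -1; 0 0 -0.4 3 0.1 0 -1; 0 0 -0.6 4.8 0.2 0 -1; 0 0 -0.8 6.6 0.3 0 -1; 0 0 -1 8.4 0.4 0 -1; 0 0 -1.14 10.2 0.45 0.3 -1; 0 0 -1.14 11.8 0.49 0.6 -1; 0 0 -1.14 12.32 0.49 0.65 -1; 0 0 -1.14 12.32 0.49 0.65 -1"}}

```text
time_s: 42.25
eef_pos: [0.501, -0.3273, 0.2281]
tool_rot: [-3.14, 0.002, -1.415]
ft_force: [0.6, 0.4, -0.2]
width: 0.402
```

Run:
```python
from h import *
st(); s=sense(); d=save("wrist","pics/w23.png"); rows((.5018,-.3275,.032,-81))
```

```text
t 42.25 p [ 0.501  -0.3273  0.2281] rpy [-179.9    0.1  -81.1] j [-0.692  0.243  0.31   1.638  0.003 -2.419] F [ 0.6  0.4 -0.2] w 0.402
[-0.02  0.01  0.    0.05  0.01  6.57] rows>= 4.0 1.0
```

View pics/w23.png

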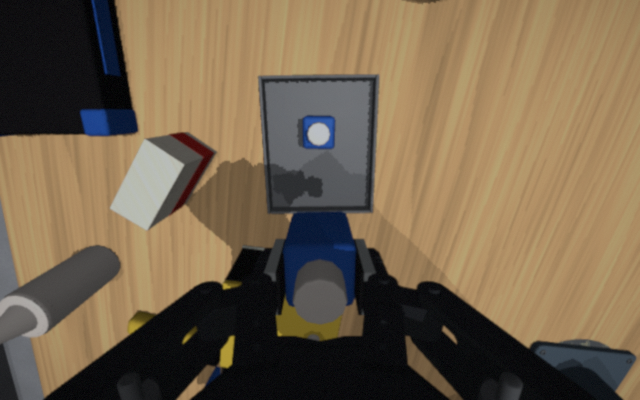

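>>> {"op": "move_arm", "data": {"plan": "0 0 0 0.05 0 1.2 -1; 0 0 0 0.05 0 2.5 -1; 0 0 0 0.05 0 3.8 -1; 0 0 0 0.05 0 5 -1; 0 0 0 0.05 0 6 -1; 0 0 0 0.05 0 6.54 -1; 0 0 0 0.05 0 6.54 -1; 0 0 0 0.05 0 6.54 -1; 0 0 0 0.05 0 6.54 0; 0 0 0 0.05 0 6.54 0.2; 0 0 0 0.05 0 6.54 0.2"}}

```text
time_s: 43.68
eef_pos: [0.5024, -0.3277, 0.0333]
tool_rot: [-3.138, 0.001, -1.414]
ft_force: [-0.2, 0.5, 0.4]
width: 0.6
```

>>> {"op": "move_arm", "data": {"plan": "0 0 0 0 0 -1 0.2; 0 0 0 0 0 -3 0.2; 0 0 0 0 0 -5 0.2; 0 0 0 0 0 -7 0.2; 0 0 0 0 0 -8 0.2"}}

```text
time_s: 44.3
eef_pos: [0.5025, -0.329, 0.2784]
tool_rot: [-3.134, -0.004, -1.414]
ft_force: [-0.3, 0.3, 0.5]
width: 0.602
```

Run:
```python
from h import *
st(); s=sense(); d=save("wrist","pics/w24.png"); rows((.54,-.1,.3,-130),(.6511,.0047,.27,-179.2))
```

```text
t 44.3 p [ 0.5025 -0.329   0.2784] rpy [-179.6   -0.3  -81. ] j [-0.693  0.262  0.433  1.734  0.003 -2.42 ] F [-0.3  0.3  0.5] w 0.602
[-0.1  -0.02  6.12 -7.36 -2.41 -0.65] rows>= 4.0 5.0
[ -0.11   0.02  12.27 -10.24  -6.6    0.38] rows>= 6.0 10.0
```

View pics/w24.png

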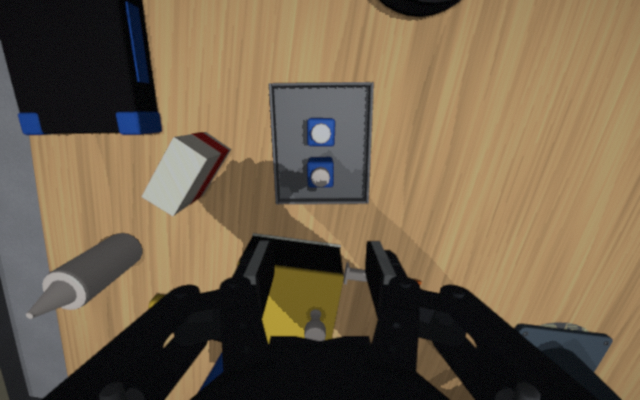

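Both full bottles stand side by side in the tray ((320,132), (320,174)). Now back to the knob to close the lid.

>>> {"op": "move_arm", "data": {"plan": "0 0 1.2 -1.5 -0.5 -0.4 0.15; 0 0 2.4 -3 -1 -0.6 0.15; 0 0 3.6 -4.5 -1.5 -0.6 0.15; 0 0 4.8 -6 -2 -0.6 0.15; -0.1 0 6.1 -7.4 -2.5 -0.6 0.15; -0.1 0 7.4 -8.2 -3.6 -0.6 0.15; -0.1 0 8.7 -9 -4.8 -0.6 0.15; -0.1 0 10 -9.7 -5.8 -0.5 0.15; -0.1 0 11.2 -10.24 -6.6 -0.3 0.15; -0.1 0 12.27 -10.24 -6.6 0 0.15; -0.1 0 12.27 -10.24 -6.6 0.38 0.15; -0.1 0 12.27 -10.24 -6.6 0.38 0.15"}}

```text
time_s: 45.85
eef_pos: [0.6501, 0.0044, 0.2682]
tool_rot: [3.14, -0.0, -3.125]
ft_force: [0.4, 0.7, -0.5]
width: 0.574
```

Run:
```python
from h import *
st(); s=sense(); d=save("wrist","pics/w25.png"); rows((.6511,.0047,.1753,-179.2))
```

```text
t 45.85 p [0.6501 0.0044 0.2682] rpy [ 179.9   -0.  -179.1] j [-0.097  0.414  0.605  1.762  0.002 -0.113] F [ 0.4  0.7 -0.5] w 0.574
[ 0.01  0.01  0.01 -0.02  0.01  3.13] rows>= 2.0 1.0
```

View pics/w25.png

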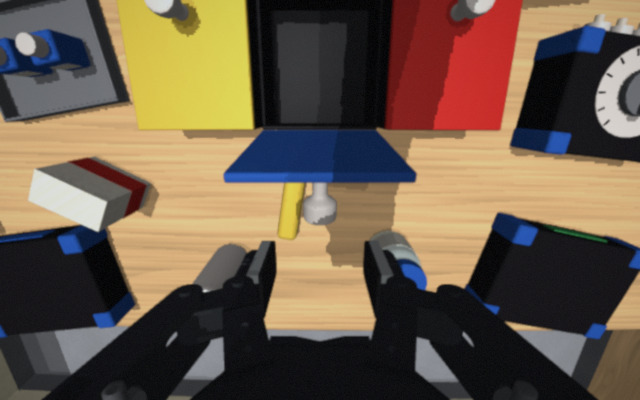

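>>> {"op": "move_arm", "data": {"plan": "0 0 0 0 0 1 0.12; 0 0 0 0 0 2 0.1; 0 0 0 0 0 2.8 0.05; 0 0 0 0 0 3.13 0; 0 0 0 0 0 3.13 -0.2; 0 0 0 0 0 3.13 -1; 0 0 0 0 0 3.13 -1; 0 0 0 0 0 3.13 -1; 0 0 0 0 0 3.13 -1"}}

```text
time_s: 47.02
eef_pos: [0.6511, 0.0047, 0.1764]
tool_rot: [3.14, 0.003, -3.126]
ft_force: [0.0, 1.7, 2.0]
width: 0.303
```

Run:
```python
from h import *
st()
```

```text
t 47.02 p [0.6511 0.0047 0.1764] rpy [ 179.9    0.2 -179.1] j [-0.097  0.375  0.37   1.563  0.002 -0.113] F [0.  1.7 2. ] w 0.303
```

>>> {"op": "move_arm", "data": {"plan": "0 0 0 0.37 0 -0.17 -1; 0 0 0 0.76 0 -0.31 -1; 0 0 0 1.15 0 -0.41 -1; 0 0 0 1.56 0 -0.46 -1; 0 0 0 1.97 0 -0.48 -1; 0 0 0 2.38 0 -0.45 -1; 0 0 0 2.78 0 -0.39 -1; 0 0 0 3.18 0 -0.28 -1; 0 0 0 3.56 0 -0.13 -1; 0 0 0 3.92 0 0.05 -1; 0 0 0 4.27 0 0.27 -1; 0 0 0 4.27 0 0.27 -1"}}

```text
time_s: 48.52
eef_pos: [0.521, 0.0026, 0.169]
tool_rot: [3.14, 0.002, -3.126]
ft_force: [-2.9, 1.9, 5.8]
width: 0.302
```

Run:
```python
from h import *
st(); s=sense(); p=s["eef_pos"];A=rot(s["tool_rot"])
h=np.array([.4768,.0020,.1102]);h[2]-=.043;h[0]+=.115
for th in [.6,.5,.4,.3,.2,.1,0]:
    dx=-.115*np.cos(th)+.043*np.sin(th); dz=.115*np.sin(th)+.043*np.cos(th)
    q=A.T@(h+[dx,0.0004*th,dz]-p)/.03; print(th,q.round(2))
```

```text
t 48.52 p [0.521  0.0026 0.169 ] rpy [ 179.9    0.1 -179.1] j [-0.125  0.03  -0.043  1.496  0.002 -0.14 ] F [-2.9  1.9  5.8] w 0.302
0.6 [-0.   -0.01  0.05]
0.5 [ 0.32 -0.01  0.3 ]
0.4 [ 0.62 -0.01  0.58]
0.3 [ 0.88 -0.    0.89]
0.2 [ 1.12 -0.    1.22]
0.1 [ 1.32 -0.    1.58]
0 [ 1.48 -0.    1.96]
```

>>> {"op": "move_arm", "data": {"plan": "0 0 0 0.32 0 0.3 -1; 0 0 0 0.62 0 0.58 -1; 0 0 0 0.88 0 0.89 -1; 0 0 0 1.12 0 1.22 -1; 0 0 0 1.32 0 1.58 -1; 0 0 0 1.46 0 1.9 -1; 0 0 0 1.48 0 2.02 -1; 0 0 0 1.48 0 2.06 -1; 0 0 0 1.48 0 2.06 -1"}}

```text
time_s: 49.65
eef_pos: [0.4761, 0.0019, 0.1105]
tool_rot: [3.141, 0.002, -3.126]
ft_force: [-9.4, 1.8, 20.0]
width: 0.3
```

Run:
```python
from h import *
st()
```

```text
t 49.65 p [0.4761 0.0019 0.1105] rpy [ 180.     0.1 -179.1] j [-0.138 -0.074 -0.262  1.381  0.001 -0.153] F [-9.4  1.8 20. ] w 0.3
```

Contact force 20 N at the shut height. Release and check.

>>> {"op": "move_arm", "data": {"plan": "0 0 0 0 0 0 -0.5; 0 0 0 0 0 0 -0.1; 0 0 0 0 0 0 0.1; 0 0 0 0 0 0 0.15; 0 0 0 0 0 -1 0.15; 0 0 0 0 0 -2.5 0.15; 0 0 0 0 0 -3 -1; 0 0 0 0 0 -3 -1; 0 0 0 0 0 -3 -1; 0 0 0 0 0 -3 -1; 0 0 0 0 0 -3 -1"}}

```text
time_s: 51.02
eef_pos: [0.4753, 0.0019, 0.1993]
tool_rot: [3.14, 0.0, -3.126]
ft_force: [0.3, -0.0, 0.2]
width: -0.0
```

Run:
```python
from h import *
st(); d=save("side","pics/s26.png"); crop(d,240,120,420,290,4,"pics/s26c.png"); save("wrist","pics/w26.png"); rows((.4768,.002,.142,-179.1))
```

```text
t 51.02 p [0.4753 0.0019 0.1993] rpy [ 179.9    0.  -179.1] j [-0.138 -0.087 -0.097  1.561  0.001 -0.154] F [ 0.3 -0.   0.2] w -0.0
[ 0.01  0.01  0.   -0.04  0.    1.93] rows>= 1.0 1.0
```

View pics/s26c.png

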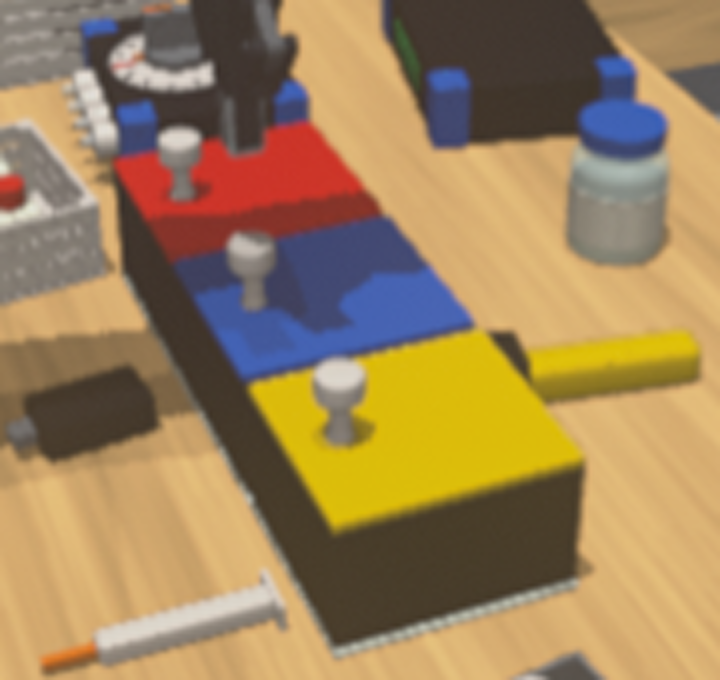

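View pics/w26.png

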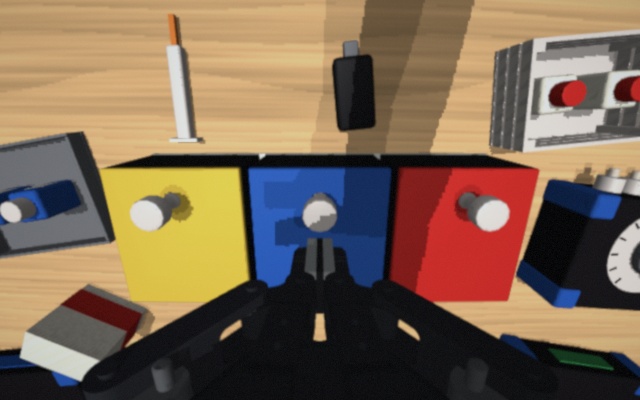

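Lid is flush with its neighbours. One gentle press on the knob top for certainty, then retreat and do the final check.

>>> {"op": "move_arm", "data": {"plan": "0 0 0 0 0 1 -1; 0 0 0 0 0 1.8 -1; 0 0 0 0 0 2.05 -1; 0 0 0 0 0 2.15 -1; 0 0 0 0 0 2.15 -1"}}

```text
time_s: 51.75
eef_pos: [0.4751, 0.0021, 0.1375]
tool_rot: [3.141, 0.001, -3.126]
ft_force: [-4.5, 1.2, 6.0]
width: 0.002
```

>>> {"op": "move_arm", "data": {"plan": "0 0 0 0 0 -1 -1; 0 0 0 0 0 -3 -1; 0 0 0 1.5 0 -4.5 -1; 0 0 0 3 0 -5 -1; 0 0 0 4.5 0 -5 -1; 0 0 0 5 0 -5 0; 0 0 0 5 0 -5 0; 0 0 0 5 0 -5 0"}}

```text
time_s: 52.75
eef_pos: [0.3257, -0.0005, 0.2877]
tool_rot: [3.141, 0.002, -3.126]
ft_force: [0.1, 0.3, -0.5]
width: 0.499
```

Run:
```python
from h import *
st(); save("top","pics/t27.png"); save("side","pics/s27.png");save("wrist","pics/w27.png")
```

```text
t 52.75 p [ 0.3257 -0.0005  0.2877] rpy [ 180.     0.1 -179.1] j [-0.21  -0.443 -0.203  1.809  0.001 -0.226] F [ 0.1  0.3 -0.5] w 0.499
```

View pics/t27.png

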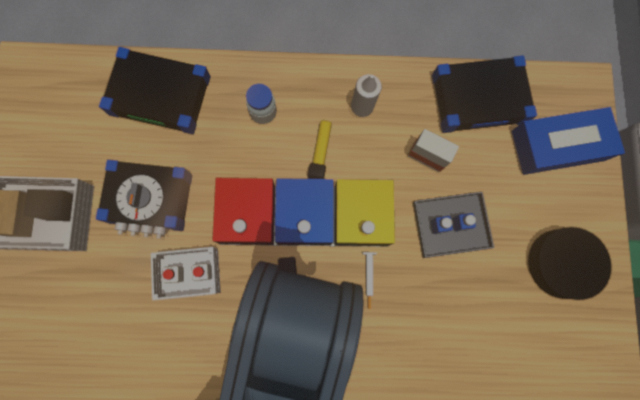

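View pics/s27.png

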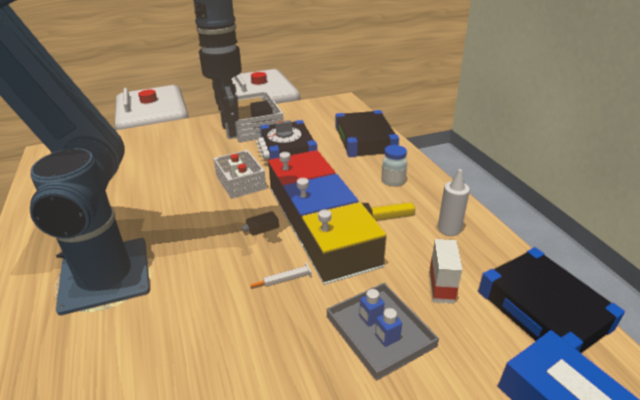

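View pics/w27.png

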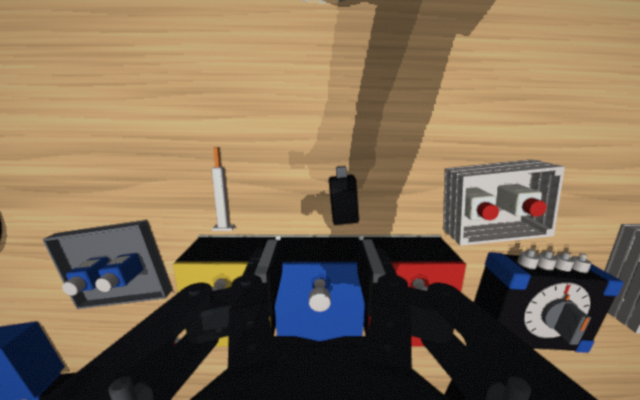

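The pictures agree: both empties are in the basket at (168,273) and (199,271). Both full bottles are in the tray, all lids are shut, the pointer is at the red tick, and the bystanders haven't moved. Handing in.

```bash
python3 -c "
from bench import close_job
print(close_job())"
```

```text
the job is handed in; nothing more can be done
None
```

The job is done in the order asked and handed in at about 53 s of the 210 s allowed.

- **Dial:** I turned it to the red zero mark. The first turn stopped about 2° short, so I re-gripped and corrected it. A close wrist picture then showed the pointer in line with the tick, and the last overview still shows it there.
- **Empty bottles:** both stand upright in the white basket. The basket was knocked slightly aside partway through the run, but the bottles stayed upright in it.
- **Full bottles:** the blue-lidded box held two, with its middle slot empty. Both now stand upright side by side in the grey tray.
- **Blue lid:** it is shut again. I pressed it home at 20 N, the grip height came back to within 0.3 mm of its original closed value, and it looks flush with the lids beside it.
- **Everything else:** the red and yellow lids stayed shut. In the last pictures the other things on the table look undisturbed, though I compared them by eye only. The gripper was clear of everything.

None of the last checks failed or disagreed.

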